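# Load the stone tumbler and cover it

### The job

Load the stone tumbler: with the wooden scraper block, sweep the four stone offcuts along its deck into the open mouth, moving them with the block and not with the gripper's fingers. Then slide the round stone cover across the deck, without lifting it off, until it drops into its seat over the mouth and lies fully home and level. Leave the scraper block clear of the cover, and leave everything else on the bench alone.

Things in the scene. Friction and masses are not known exactly. Their poses are not given: they have to be found in the camera images.
- tumbler: fixed green machine 210 (its x) x 490 (its y) mm with a flat steel deck on top, 90 mm above the bench; origin at the centre of its underside. In the deck's middle is the round mouth. The long edges (x = +-102 mm) carry a lip 6 mm thick, 10 mm high; the ends are open. The offcuts lie on the deck's -y half, the cover on its +y half
- seat (a point): centre of the mouth, 84 mm above the bench: a round seat recess 137 mm across, 6 mm deep in the deck, leaves a ledge 10 mm wide, at this height, around the bevelled barrel opening, 107 mm across; the barrel's floor is 6 mm above the bench. Axes as the tumbler's
- cover: loose plain stone disc 130 mm in diameter, 12 mm thick, edges slightly bevelled, about 0.4 kg, no handle; origin at the centre of its underside, z up. It starts flat on the deck on the +y side of the mouth. Seated, its origin is at seat and its top stands 6 mm above the deck
- chip0: stone offcut, an irregular block about 34 x 27 x 22 mm, 45 g, lying on the tumbler's deck (top at 90 mm) on the -y side of the mouth; origin at the centre of its underside
- chip1: stone offcut, an irregular block about 34 x 27 x 22 mm, 45 g, lying on the tumbler's deck (top at 90 mm) on the -y side of the mouth; origin at the centre of its underside
- chip2: stone offcut, an irregular block about 34 x 27 x 22 mm, 45 g, lying on the tumbler's deck (top at 90 mm) on the -y side of the mouth; origin at the centre of its underside
- chip3: stone offcut, an irregular block about 34 x 27 x 22 mm, 45 g, lying on the tumbler's deck (top at 90 mm) on the -y side of the mouth; origin at the centre of its underside
- scraper: loose wooden scraper block, about 160 g, standing on the bench beside one end of the tumbler: a bar 140 mm long (its x), 28 mm thick (its y), 45 mm high, with a narrower grip rib on top 90 mm long, 18 mm thick, from 44 to 78 mm above its underside; origin at the centre of its underside
- scraper_rib (a point): middle of the scraper's grip rib, 61 mm above the scraper's underside; axes as the scraper's
- agate: bystander: banded agate block 105 (x) x 70 (y) x 60 mm without a rib, standing beside the other end of the tumbler; origin at the centre of its underside
- tiles: bystander: low stack of three red stone tiles 60 x 120 x 36 mm in front of the tumbler; origin at the centre of its underside
- mug: bystander: blue mug, 80 mm wide, 90 mm high, behind the tumbler; origin at the centre of its underside
- grit_jar: bystander: grey jar 80 mm wide, 120 mm high, behind the tumbler; origin at the centre of its underside
Not all that is in view belongs to the job. Leave any orange or red look-alike of the chip0 alone.

How it is judged:
On the way:
1. all four offcuts are inside the barrel, below the cover's ledge (z of each of chip0, chip1, chip2, chip3 in the frame of seat below -0.012 m and horizontal distance between each of chip0, chip1, chip2, chip3 and seat below 0.058 m), for 0.2 s.
At the end, for the whole second after the job is handed in: All four offcuts are in the barrel (origin over 12 mm below the ledge and within 58 mm of the mouth's axis); the cover lies in its seat, at rest, within 7 mm of the centre, underside within 2.5 mm above the ledge, tilted less than 0.03 rad; the scraper is at rest and not touching the cover (all of step 1 and horizontal distance between cover and seat below 0.007 m and z of cover in the frame of seat between -0.004 and 0.0025 m and angle between cover's own z axis and vertical below 0.03 rad and linear speed of each of cover, scraper below 0.02 m/s and contact force between scraper and cover below 0.1 N).
It fails at once if the gripper's fingers push an offcut (contact force between the fingers and chip0 above 0.4 N or contact force between the fingers and chip1 above 0.4 N or contact force between the fingers and chip2 above 0.4 N or contact force between the fingers and chip3 above 0.4 N).
It fails at once if the cover is lifted off the deck (its centre more than 25 mm above the deck) or tipped over 0.5 rad (z of cover in the frame of seat above 0.031 m or angle between cover's own z axis and vertical above 0.5 rad).
It fails at once if a bystander is moved more than 40 mm (distance of any of agate, tiles, mug, grit_jar from where it was at the start of the episode above 0.04 m).
It also fails if it takes over 69 s, if anything falls off the work surface, if the arm or the gripper's body presses on something with over 40 N, if the wrist force passes 120 N, or if a joint passes its speed limit or range.

### The arm

A 6-joint arm with a two-finger parallel gripper is mounted at the origin on the work surface. World frame = base frame: x ahead of the robot, y to its left, z up, the work surface at z = 0. Lengths are in m, angles in rad, forces in N, time in s.
With the tool pointing down it reaches from about 0.35 to 0.975 m from the base axis. Payload 4.9 kg.
Tool frame: the origin (TCP) lies on the centre line of the jaws, within the pads' length; the fingertips stand 19 mm ahead of it and the grasp point (between the pads) is the TCP; z points along the fingers, y is the line along which they close (so a half turn about z gives the same grasp; the last joint's range is limited). The gripper opens to 85 mm and grips with 20 to 120 N. Pads are 22 mm wide; open, the fingers measure 114 mm over their backs; the gripper's body (76 mm by 85 mm) begins 54 mm behind the grasp point. The pads swing forward as they close: fully open they stand 13 mm farther back than shut.
Start: joints at [-1.347, 0.053, 1.613, -0, 1.476, -0.119], TCP at [0.21, -0.589, 0.222] pointing down, gripper open.
Joint ranges: [-3.01, 3.01], [-1.01, 2.22], [0.06, 2.58], [-1.02, 4.17], [0.09, 2.62], [-3.14, 3.14]. Speed limits (rad/s): [2.57, 2.57, 3.14, 3.14, 3.14, 3.14].

### API

Orientations are given as a unit quaternion [w, x, y, z].
In Python, from plant import state, grab_frame, ticket, spotter gives the robot as it stands.
- The arm moves only by the tool apply_moves, never from a script. Its argument "series" is a list of rows, each an object of numbers: "jaw": the closure, from 0 (fully open) to 1 (shut); "dx", "dy", "dz": the shift along the tool's x, y, z in mm; "turn": the turn about the tool's z in rad. A call has 1 to 5 rows; each row is the pose to reach, as a shift and turn from the pose commanded when the call began, along the tool's axes at that moment; what a row does not reach only later rows make up. A row lasts 1/12 s, in which the tool goes at most 41.7 mm and 7.16 degrees, less where a joint would pass 70% of its speed; a pose out of reach is approached as far as the arm can. A call with a gripper value outside its range is refused whole. The fingers move at their own pace and stop on an object; the grip force is fixed at half the most. Time passes only in rows, so rows that repeat a pose let the fingers close. It gives the time, the measured TCP pose, the force, the opening and the grip force at its end, in the units of the state.
- state(): the state, without advancing time (a new reading comes with each control period).
- grab_frame(name): name is "scene" or "top"; returns a dict with "pixels" (420x560x3 uint8, red, green, blue), "mtx" (3x3 intrinsics, pixels), "dist_coeffs" ([k1, k2, p1, p2, k3] as OpenCV has them; the pictures are not rectified), "camera_from_world" (4x4, takes a point from world to camera coordinates). Camera axes: x right, y down, z forward; pixel columns grow to the right and rows downward; lengths in m; the calibration is good to about 2 mm. A picture is of the moment at which its call begins. There is no depth.
- ticket.job_done(): hands the job in; it is judged then, once.
Trained networks look in a picture, given as the dict that the camera call returned (one of the last four; its "shot" number tells which), for a name from the list of things; names that differ only in an ending like _2 or _b are one class to them, and where a whole thing is asked for, a point or a joint stands for the part that bears it (a point fixed in the world has none). Each returns a list of dicts, best first, with "conf" (0 to 1); they miss things now and then, are a little off and sometimes report something else, mostly with a low value. They report only what shows in the picture. A call takes as long as a camera call. They do not tell look-alikes from the thing itself.
- spotter.outline_of(picture, target): "region" (420x560 bool, what is visible of it) and "extent" ([left, top, right, bottom] in pixels, round what is visible of it).
The state is a dict: "time": time; "joint_pos": joint angles; "joint_vel": joint speeds; "joint_efforts": joint torques, N m; "tool_pos": TCP position; "tool_rot": TCP orientation; "contact_force": force on the tool from outside, world axes, zero at the start; "ft_torque": the same for the moment, N m; "gripper_width": opening from 0.0 (shut) to 1.0 (fully open); "grasp_force": force on a finger pad.
Only numpy, scipy, OpenCV 4.12 (cv2) and the standard library are available. Lean on these libraries where they do the work, as an engineer would, in place of code of your own. Each camera call takes 0.05 s, during which the arm holds its last target. There are 200 camera calls.

## Working session

There is one attempt and no reset: what is moved stays moved. The work goes in short steps, Python scripts to look and compute and a tool call to move; the robot and the scene stay as the last step left them, time stands still between calls to the robot, and variables do not carry over. Pictures are saved under pics/ and viewed, at most 10 in all, crops included, and the job is handed in when it is done.

Besides the shell and the picture viewer there is one more tool, called as name([rows], argument=value, ...), one row to a line, values as JSON. apply_moves: Moves the arm, as the interface text tells. Its arguments: {"type":"object","properties":{"series":{"type":"array","items":{"type":"object","properties":{"jaw":{"type":"number"},"dx":{"type":"number"},"dy":{"type":"number"},"dz":{"type":"number"},"turn":{"type":"number"}}}}},"required":["series"]}

```bash
mkdir -p pics; ls; cat > h.py <<'E'
import numpy as np, cv2
from plant import state, grab_frame, ticket, spotter
def save(f,n): cv2.imwrite('pics/'+n,cv2.cvtColor(f['pixels'],cv2.COLOR_RGB2BGR))
def onz(f,uv,z):
    "pixels -> world points on plane z"
    n=cv2.undistortPoints(np.float64(uv).reshape(-1,1,2),f['mtx'],np.float64(f['dist_coeffs'])).reshape(-1,2)
    T=np.array(f['camera_from_world']);R=T[:3,:3];c=-R.T@T[:3,3]
    d=np.c_[n,np.ones(len(n))]@R
    return c+d*((z-c[2])/d[:,2])[:,None]
def proj(f,p):
    T=np.array(f['camera_from_world'])
    return cv2.projectPoints(np.float64(p).reshape(-1,1,3),cv2.Rodrigues(T[:3,:3])[0],T[:3,3],f['mtx'],np.float64(f['dist_coeffs']))[0].reshape(-1,2)
E
python3 - <<'E'
from h import *
a=grab_frame('scene');b=grab_frame('top')
save(a,'s0.png');save(b,'t0.png')
for f in (a,b):
    T=np.array(f['camera_from_world']);print('cam',-T[:3,:3].T@T[:3,3])
    for n in ['tumbler','cover','chip0','scraper','agate','tiles','mug','grit_jar']:
        for o in spotter.outline_of(f,n)[:6]:
            ys,xs=np.nonzero(o['region']);print(n,round(o['conf'],2),o['extent'],xs.mean().round(1),ys.mean().round(1))
print(state())
E
```

```text
pics
cam [1.22975827 0.13306783 1.00758349]
tumbler 0.76 [185.4, 174.2, 381.4, 268.7] 281.0 222.4
cover 0.84 [315.5, 193.9, 372.1, 231.8] 342.9 213.1
cover 0.22 [415.9, 202.9, 454.5, 250.8] 433.3 226.6
chip0 0.71 [222.4, 209.8, 235.4, 220.8] 228.0 214.0
chip0 0.67 [269.9, 276.6, 284.3, 289.8] 278.1 282.9
chip0 0.57 [221.0, 191.6, 237.3, 206.1] 228.9 198.8
chip0 0.47 [244.1, 191.4, 257.3, 207.2] 251.1 198.6
scraper 0.79 [168.6, 156.9, 186.9, 202.8] 176.6 179.0
agate 0.65 [414.2, 204.3, 454.8, 250.3] 433.6 226.5
tiles 0.64 [288.8, 160.8, 330.6, 178.7] 308.2 170.0
mug 0.56 [303.1, 281.1, 351.7, 331.5] 321.9 306.4
grit_jar 0.59 [213.6, 261.0, 247.4, 307.4] 230.7 283.6
cam [0.40648947 0.01082066 0.94679636]
cover 0.95 [204.2, 200.4, 262.8, 254.4] 231.4 227.0
cover 0.57 [356.3, 181.5, 368.0, 195.7] 363.0 188.3
chip0 0.77 [355.6, 179.5, 369.1, 195.3] 362.7 188.0
chip0 0.64 [335.0, 186.5, 343.3, 199.9] 339.6 191.6
chip0 0.6 [335.1, 208.8, 350.4, 226.1] 344.1 216.8
chip0 0.58 [278.8, 149.3, 296.9, 159.1] 287.2 152.9
chip0 0.55 [362.0, 200.5, 381.4, 217.9] 369.8 209.6
chip0 0.42 [332.9, 288.7,
[... 307 characters left out ...]
nt_pos': array([-1.34698551e+00,  5.26741550e-02,  1.61288209e+00, -2.67050473e-05,
        1.47602347e+00, -1.18992749e-01]), 'joint_vel': array([ 0.00087851,  0.00059112, -0.00248461, -0.00103684, -0.00075646,
        0.00062259]), 'joint_efforts': array([-1.79976187e-04, -3.93684590e+01, -3.70467961e+01, -1.78512215e-05,
        5.30034285e-04, -6.69783695e-08]), 'tool_pos': array([ 0.21007384, -0.58861804,  0.22233032]), 'tool_rot': array([ 7.15430492e-06,  9.85346426e-01,  1.70565001e-01, -1.29355937e-05]), 'contact_force': array([-0.20973093,  0.9282244 , -0.17540434]), 'ft_torque': array([-0.02105951, -0.03196621,  0.00831027]), 'grasp_force': 0.0, 'gripper_width': 0.9998841502318323}
```

View pics/s0.png

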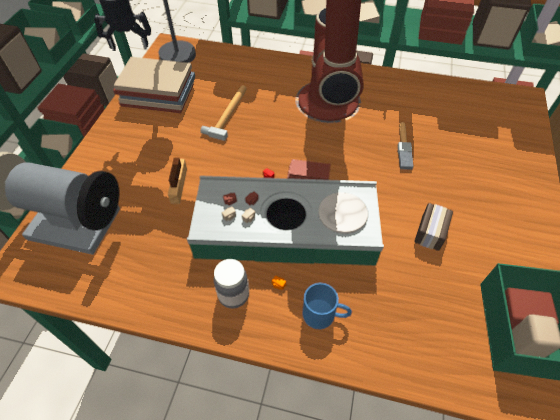

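View pics/t0.png

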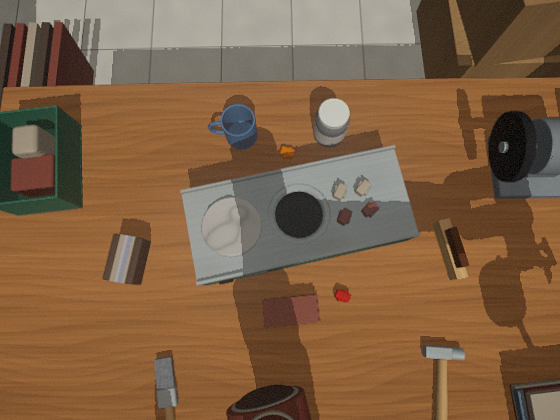

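The pictures show the tumbler's deck spanning about (182,191)–(417,235) in top. The mouth is at (299,215), the cover at (231,226), and the chips at (340,190), (362,187), (344,216) and (370,210). The scraper stands at (452,249), and the red and orange decoys lie off the deck.

```bash
python3 - <<'E'
from h import *
b=grab_frame('top');a=grab_frame('scene')
for f,n,(x0,y0,x1,y1),z in ((b,'top',(275,190,325,240),.088),(a,'scene',(262,195,310,235),.088)):
    g=cv2.cvtColor(f['pixels'],cv2.COLOR_RGB2GRAY)[y0:y1,x0:x1]
    m=(g<60).astype(np.uint8)
    c=max(cv2.findContours(m,0,2)[0],key=cv2.contourArea).reshape(-1,2)+[x0,y0]
    p=onz(f,c,.086);(cx,cy),r=cv2.minEnclosingCircle(np.float32(p[:,:2]));print(n,'mouth',cx,cy,r)
    o=spotter.outline_of(f,'cover')[0]['region'].astype(np.uint8)
    c=max(cv2.findContours(o,0,2)[0],key=cv2.contourArea).reshape(-1,2)
    for zz in(.098,):
        p=onz(f,c,zz);print('cover',cv2.minEnclosingCircle(np.float32(p[:,:2])))
    for o in spotter.outline_of(f,'chip0'):
        ys,xs=np.nonzero(o['region']);print('chip',o['conf'],onz(f,[xs.mean(),ys.mean()],.105).round(3))
    o=spotter.outline_of(f,'scraper')[0]['region'];ys,xs=np.nonzero(o);print('scr',onz(f,[xs.mean(),ys.mean()],.04))
cor=onz(b,[[182,191],[396,149],[417,235],[200,282]],.1);print(cor.round(3))
for i,j in((0,1),(3,2)): d=cor[j]-cor[i];print(np.arctan2(d[1],d[0]),np.linalg.norm(d))
print(cor.mean(0))
i=cv2.cvtColor(b['pixels'],cv2.COLOR_RGB2BGR)
L=cv2.resize(i[180:300,390:490],None,fx=5,fy=5,interpolation=cv2.INTER_CUBIC)
cv2.imwrite('pics/c1.png',L)
j=cv2.cvtColor(a['pixels'],cv2.COLOR_RGB2BGR)
cv2.imwrite('pics/c2.png',cv2.resize(j[145:215,155:265],None,fx=7,fy=7,interpolation=cv2.INTER_CUBIC))
E
```

```text
top mouth 0.5751180648803711 -0.01772681623697281 0.05251433700323105
cover ((0.547987163066864, 0.128834530711174), 0.06506750732660294)
chip 0.71 [[ 0.399 -0.103  0.105]]
chip 0.64 [[0.711 0.005 0.105]]
chip 0.63 [[ 0.619 -0.108  0.105]]
chip 0.59 [[ 0.578 -0.172  0.105]]
chip 0.53 [[ 0.627 -0.159  0.105]]
chip 0.45 [[ 0.563 -0.115  0.105]]
scr [[ 0.49658029 -0.36683452  0.04      ]]
scene mouth 0.5818113684654236 -0.012643715366721153 0.05171109735965729
cover ((0.5513589382171631, 0.13431452214717865), 0.06760513037443161)
chip 0.64 [[ 0.626 -0.103  0.105]]
chip 0.64 [[0.793 0.019 0.105]]
chip 0.52 [[ 0.585 -0.167  0.105]]
chip 0.44 [[ 0.633 -0.154  0.105]]
chip 0.42 [[ 0.476 -0.09   0.105]]
chip 0.41 [[ 0.571 -0.112  0.105]]
scr [[ 0.50654516 -0.35968343  0.04      ]]
[[ 0.629  0.237  0.1  ]
 [ 0.717 -0.24   0.1  ]
 [ 0.521 -0.271  0.1  ]
 [ 0.431  0.193  0.1  ]]
-1.3883647928138374 0.48579305854938115
-1.3788849539856056 0.47314884537777113
[ 0.57454759 -0.02022225  0.1       ]
```

View pics/c1.png

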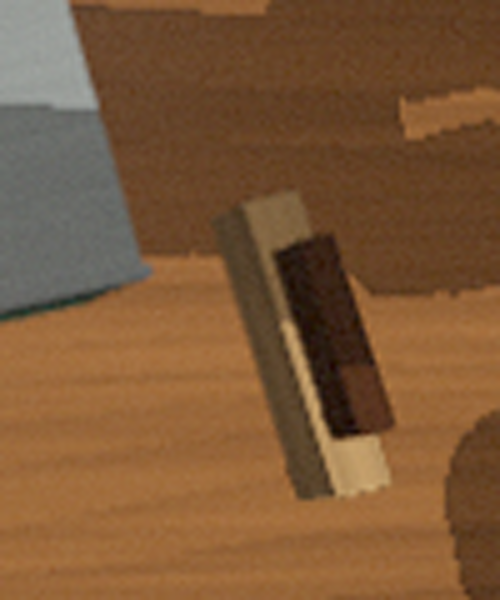

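View pics/c2.png

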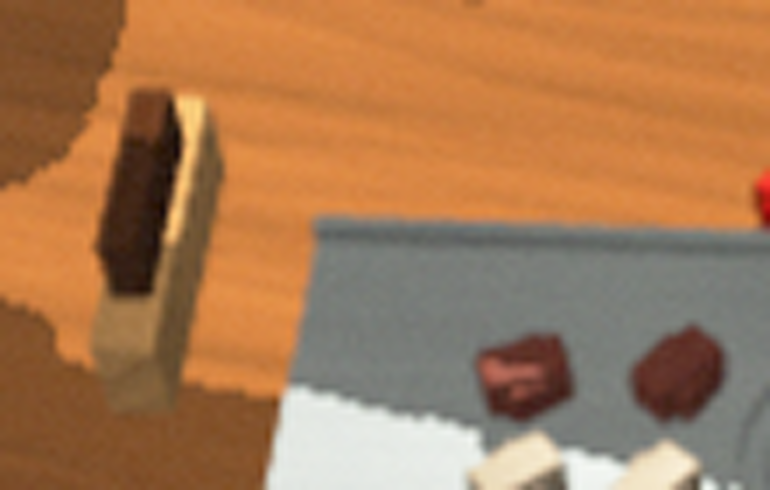

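The crops show the scraper standing upright, with the long axis of its rib running roughly along the robot's x. The dark and light chips on the deck are all clear of the lips. Next I'll fit the scraper's pose against both masks.

```bash
cat >> h.py <<'E'
from scipy.optimize import minimize
def box(lx,ly,z0,z1): return np.array([[x*lx/2,y*ly/2,z] for x in(-1,1) for y in(-1,1) for z in(z0,z1)])
PARTS=[box(.14,.028,0,.045),box(.09,.018,.044,.078)]
def sil(f,x,y,t,z=0):
    m=np.zeros((1680,2240),np.uint8);R=np.array([[np.cos(t),-np.sin(t),0],[np.sin(t),np.cos(t),0],[0,0,1]])
    for P in PARTS: cv2.fillConvexPoly(m,cv2.convexHull(np.round(proj(f,P@R.T+[x,y,z])*4+1.5).astype(np.int32)),1)
    return m
def fit(fs,x0):
    M=[cv2.resize(spotter.outline_of(f,'scraper')[0]['region'].astype(np.uint8),(2240,1680),interpolation=1)for f in fs]
    def c(p):
        return -sum((lambda s:(s&m).sum()/(s|m).sum())(sil(f,*p)) for f,m in zip(fs,M))
    return minimize(c,x0,method='Nelder-Mead',options=dict(initial_simplex=np.array(x0)+np.array([[0,0,0],[.015,0,0],[0,.015,0],[0,0,.15]]),xatol=1e-4))
# tumbler frame
S=np.array([.578,-.015]);YAW=.187
U=np.array([[np.cos(YAW),np.sin(YAW)],[-np.sin(YAW),np.cos(YAW)]])
def tum(p): return U@(np.asarray(p)[:2]-S)
def togo(target,yaw=None):
    "dx dy dz (mm) in tool axes, turn, to world xyz; yaw=wanted world direction of the tool x axis"
    s=state();w,x,y,z=s['tool_rot']
    from scipy.spatial.transform import Rotation as Rn
    R=Rn.from_quat([x,y,z,w]).as_matrix()
    d=R.T@(np.array(target)-s['tool_pos'])*1000
    a=np.arctan2(R[1,0],R[0,0]);o=[round(float(v),1) for v in d]
    if yaw is not None:
        t=-(yaw-a);o.append(round(float((t+np.pi/2)%np.pi-np.pi/2),3))
    return o
E
python3 - <<'E'
from h import *
b=grab_frame('top');a=grab_frame('scene')
for fs in ([b],[a],[a,b]):
    r=fit(fs,[.50,-.363,.3]);print(r.x.round(4),r.fun,tum(r.x))
x,y,t=r.x
print(togo([x,y,.17],t),state()['tool_pos'])
for p in onz(b,[[182,191],[396,149],[417,235],[200,282]],.1): print(tum(p).round(3))
E
```

```text
[ 0.4966 -0.3693  0.22  ] -0.9448633782824698 [-0.14584566 -0.33302157]
[ 0.4989 -0.3656  0.2638] -0.8841286209805943 [-0.14289871 -0.32976344]
[ 0.4968 -0.3678  0.2525] -1.781447131533341 [-0.14539091 -0.33150323]
[344.2, -111.7, 52.3, 0.09] [ 0.21008619 -0.58861213  0.22233907]
[0.097 0.239]
[ 0.095 -0.247]
[-0.103 -0.241]
[-0.106  0.232]
```

apply_moves([
  {"dx": 41, "dy": -13, "dz": 0, "turn": 0.1, "jaw": 0},
  {"dx": 80, "dy": -26, "dz": 0, "turn": 0.1, "jaw": 0},
  {"dx": 119, "dy": -39, "dz": 0, "turn": 0.1, "jaw": 0},
  {"dx": 158, "dy": -51, "dz": 10, "turn": 0.1, "jaw": 0},
  {"dx": 195, "dy": -63, "dz": 15, "turn": 0.1, "jaw": 0},
])

```text
time: 2.02
tool_pos: [0.3739, -0.4624, 0.2072]
tool_rot: [0.0, 0.993, 0.121, 0.0]
contact_force: [-0.6, 0.2, -0.1]
gripper_width: 0.997
grasp_force: 0.0
```

```bash
sed -i 's/S=np.array(\[.578,-.015\])/S=np.array([.576,-.017])/' h.py; python3 -c "
from h import *
print(togo([.497,-.368,.17],.245),state()['tool_pos'])"
```

```text
[142.2, -62.1, 37.2, -0.003] [ 0.37385626 -0.4624144   0.20717506]
```

apply_moves([
  {"dx": 38, "dy": -16, "dz": 5, "jaw": 0},
  {"dx": 74, "dy": -32, "dz": 15, "jaw": 0},
  {"dx": 110, "dy": -48, "dz": 25, "jaw": 0},
  {"dx": 142, "dy": -62, "dz": 37, "jaw": 0},
  {"dx": 142, "dy": -62, "dz": 37, "jaw": 0},
])

```text
invalid input at $.series[0]: expected keys jaw, dx, dy, dz, turn
```

```bash
python3 - <<'E'
from h import *
a=grab_frame('scene');b=grab_frame('top')
print(togo([.497,-.368,.066],.245),state()['tool_pos'])
i=cv2.cvtColor(a['pixels'],cv2.COLOR_RGB2BGR);j=cv2.cvtColor(b['pixels'],cv2.COLOR_RGB2BGR)
p=state()['tool_pos']
for im,f in((i,a),(j,b)):
    q=proj(f,p+[0,0,-.019])[0];print(q)
cv2.imwrite('pics/c3.png',np.hstack([cv2.resize(i[110:230,130:230],(400,480)),cv2.resize(j[190:310,390:490],(400,480))]))
E
```

```text
[139.9, -58.7, 140.3, 0.004] [ 0.37589586 -0.4597641   0.20602139]
[150.76368844 105.79974533]
[537.33037581 302.89226349]
```

View pics/c3.png

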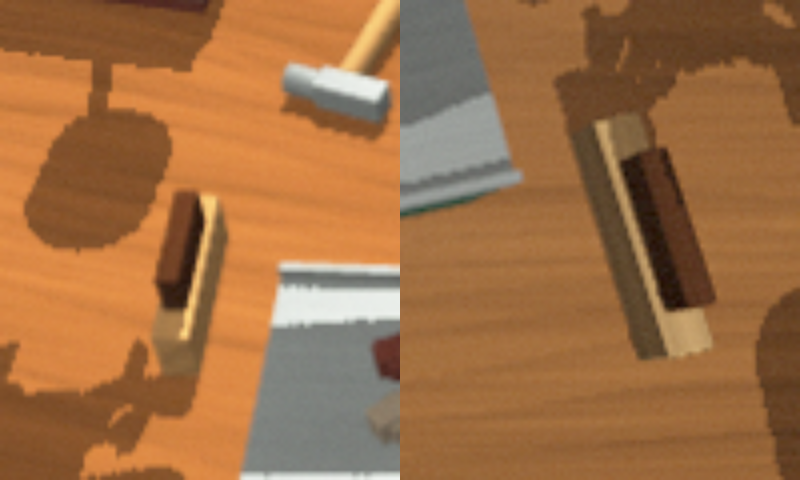

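The move was refused because a row left out "turn"; every key is required. The scraper is unmoved and upright.

apply_moves([
  {"dx": 38, "dy": -16, "dz": 5, "turn": 0, "jaw": 0},
  {"dx": 74, "dy": -32, "dz": 15, "turn": 0, "jaw": 0},
  {"dx": 110, "dy": -48, "dz": 25, "turn": 0, "jaw": 0},
  {"dx": 140, "dy": -59, "dz": 37, "turn": 0, "jaw": 0},
  {"dx": 140, "dy": -59, "dz": 37, "turn": 0, "jaw": 0},
])

```text
time: 2.53
tool_pos: [0.4966, -0.369, 0.1676]
tool_rot: [-0.002, 0.992, 0.123, -0.0]
contact_force: [-0.3, 1.1, -0.5]
gripper_width: 1.002
grasp_force: 0.0
```

```bash
python3 - <<'E'
from h import *
a=grab_frame('scene');b=grab_frame('top')
print(togo([.497,-.368,.066],.245),state()['tool_pos'])
i=cv2.cvtColor(a['pixels'],cv2.COLOR_RGB2BGR);j=cv2.cvtColor(b['pixels'],cv2.COLOR_RGB2BGR)
p=state()['tool_pos']
for im,f in((i,a),(j,b)):
    q=proj(f,p+[0,0,-.019])[0];cv2.circle(im,tuple(int(v) for v in q.round()),1,(0,0,255),-1)
    for P in ([.497,-.368,.078],):
        q=proj(f,P)[0];cv2.circle(im,tuple(int(v) for v in q.round()),1,(0,255,0),-1)
cv2.imwrite('pics/c4.png',np.hstack([cv2.resize(i[110:230,130:230],(400,480)),cv2.resize(j[190:310,390:490],(400,480))]))
E
```

```text
[3.7, -3.5, 103.6, -0.0] [ 0.49437194 -0.3723408   0.16959259]
```

View pics/c4.png

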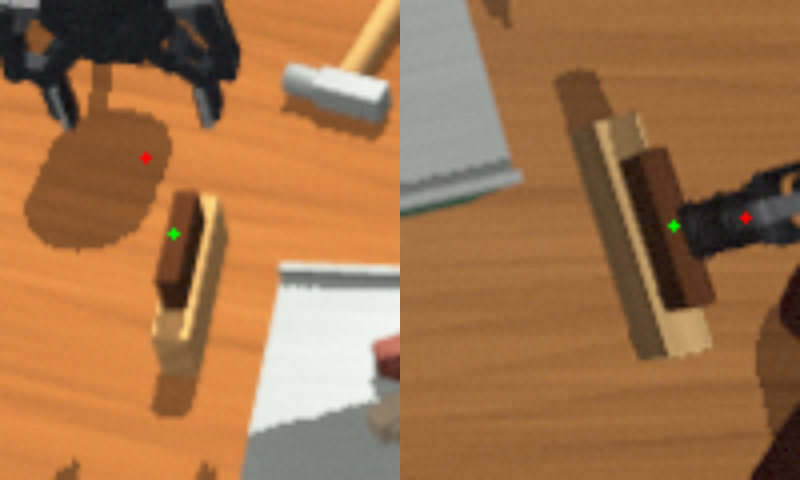

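The gripper is straight above the scraper, and the estimated rib point (green) falls on the rib in both views. I'll descend now.

apply_moves([
  {"dx": 4, "dy": -3.5, "dz": 35, "turn": 0, "jaw": 0},
  {"dx": 4, "dy": -3.5, "dz": 70, "turn": 0, "jaw": 0},
  {"dx": 4, "dy": -3.5, "dz": 92, "turn": 0, "jaw": 0},
  {"dx": 4, "dy": -3.5, "dz": 102, "turn": 0, "jaw": 0},
  {"dx": 4, "dy": -3.5, "dz": 102, "turn": 0, "jaw": 0},
])

```text
time: 3.05
tool_pos: [0.4949, -0.3684, 0.0657]
tool_rot: [-0.002, 0.993, 0.12, -0.002]
contact_force: [0.0, 0.4, -0.6]
gripper_width: 1.004
grasp_force: 0.0
```

apply_moves([
  {"dx": 0, "dy": 0, "dz": 0, "turn": 0, "jaw": 1},
  {"dx": 0, "dy": 0, "dz": 0, "turn": 0, "jaw": 1},
  {"dx": 0, "dy": 0, "dz": 0, "turn": 0, "jaw": 1},
  {"dx": 0, "dy": 0, "dz": 0, "turn": 0, "jaw": 1},
  {"dx": 0, "dy": 0, "dz": 0, "turn": 0, "jaw": 1},
])

```text
time: 3.47
tool_pos: [0.4979, -0.3691, 0.0698]
tool_rot: [0.001, 0.993, 0.121, 0.001]
contact_force: [0.2, 0.3, -0.6]
gripper_width: 0.3
grasp_force: 0.0
```

apply_moves([
  {"dx": 0, "dy": 0, "dz": 2, "turn": 0, "jaw": 1},
  {"dx": 0, "dy": 0, "dz": 2, "turn": 0, "jaw": 1},
  {"dx": 0, "dy": 0, "dz": 2, "turn": 0, "jaw": 1},
  {"dx": 0, "dy": 0, "dz": 2, "turn": 0, "jaw": 1},
  {"dx": 0, "dy": 0, "dz": 2, "turn": 0, "jaw": 1},
])

```text
time: 3.88
tool_pos: [0.497, -0.3681, 0.0658]
tool_rot: [-0.0, 0.993, 0.121, -0.0]
contact_force: [0.9, -0.4, -0.5]
gripper_width: -0.0
grasp_force: 0.0
```

apply_moves([
  {"dx": 0, "dy": 0, "dz": -30, "turn": 0, "jaw": 1},
  {"dx": 0, "dy": 0, "dz": -65, "turn": 0, "jaw": 1},
  {"dx": 0, "dy": 0, "dz": -100, "turn": 0, "jaw": 1},
  {"dx": 0, "dy": 0, "dz": -130, "turn": 0, "jaw": 1},
  {"dx": 0, "dy": 0, "dz": -130, "turn": 0, "jaw": 1},
])

```text
time: 4.3
tool_pos: [0.5, -0.3709, 0.2044]
tool_rot: [0.005, 0.993, 0.121, 0.004]
contact_force: [0.1, -0.6, 1.3]
gripper_width: 0.001
grasp_force: 0.0
```

```bash
python3 - <<'E'
from h import *
s=state();print(s['tool_pos'],s['gripper_width'],s['grasp_force'],s['contact_force'])
t=S+U.T@[0,-.20]
print('target',t,togo([*t,.20],YAW))
for n in('scene','top'):
    f=grab_frame(n)
    for o in spotter.outline_of(f,'chip0'):
        ys,xs=np.nonzero(o['region']);print(n,o['conf'],tum(onz(f,[xs.mean(),ys.mean()],.101)[0]).round(3))
E
```

```text
[ 0.5000254  -0.37089443  0.20436297] 0.0011333634641301088 0.0 [ 0.11345427 -0.57370976  1.27874764]
target [ 0.61318241 -0.21351328] [147.7, -125.6, 4.1, 0.056]
scene 0.66 [ 0.218 -0.005]
scene 0.52 [ 0.027 -0.146]
scene 0.47 [-0.027 -0.092]
top 0.76 [-0.027 -0.153]
top 0.71 [ 0.027 -0.099]
top 0.68 [-0.029 -0.095]
top 0.65 [ 0.024 -0.151]
top 0.65 [-0.191 -0.052]
top 0.59 [ 0.138 -0.004]
```

```bash
python3 - <<'E'
from h import *
a=grab_frame('scene');b=grab_frame('top')
i=cv2.cvtColor(a['pixels'],cv2.COLOR_RGB2BGR);j=cv2.cvtColor(b['pixels'],cv2.COLOR_RGB2BGR)
for fs in ([b],[a]):
    r=fit(fs,[.50,-.363,.25]);print(r.x.round(4),r.fun)
cv2.imwrite('pics/c5.png',np.hstack([cv2.resize(i[90:230,130:230],(400,560)),cv2.resize(j[190:330,390:490],(400,560))]))
E
```

```text
Traceback (most recent call last):
  File "h.py", line 21, in fit
    M=[cv2.resize(spotter.outline_of(f,'scraper')[0]['region'].astype(np.uint8),(2240,1680),interpolation=1)for f in fs]
                  ~~~~~~~~~~~~~~~~~~~~~~~~~~~~~~~^^^
IndexError: list index out of range
```

```bash
python3 - <<'E'
from h import *
a=grab_frame('scene');b=grab_frame('top')
i=cv2.cvtColor(a['pixels'],cv2.COLOR_RGB2BGR);j=cv2.cvtColor(b['pixels'],cv2.COLOR_RGB2BGR)
cv2.imwrite('pics/c5.png',np.hstack([cv2.resize(i[90:230,130:230],(400,560)),cv2.resize(j[190:330,390:490],(400,560))]))
E
```

```text
(no output)
```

View pics/c5.png

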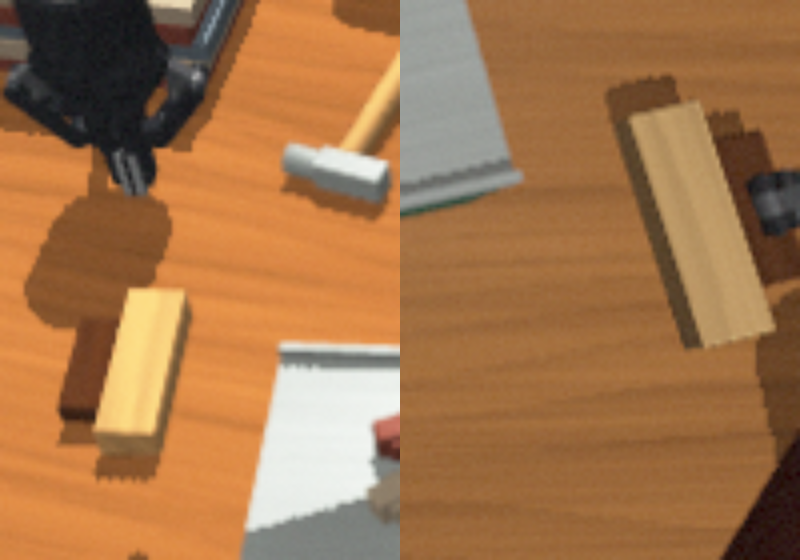

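The scraper has fallen on its side, with the rib pointing away from the tumbler (about (750,200) in the right-hand crop), and the jaws closed on nothing. I'll check where the fingertips really are in the pictures against the reported TCP, then fit the lying pose.

```bash
cat >> h.py <<'E'
def lie(f,x,y,t,z=0):
    "block lying on its +y face (origin axis point x,y = centre of underside face on bench level), up axis points horizontally along dir t-90deg"
E
python3 - <<'E'
from h import *
a=grab_frame('scene');b=grab_frame('top');s=state();p=s['tool_pos'];print(p,s['gripper_width'])
for h in(.0,.01,.019,.03): print(h,proj(a,p-[0,0,h])[0].round(1),proj(b,p-[0,0,h])[0].round(1))
# rod of dark pixels of tip
i=a['pixels'][125:150,145:185].mean(2).astype(int); print(i[:, 5:30:1][8:16])
# open gripper case from c4
p=np.array([.4944,-.3723,.1696]);yx=.245
n=np.array([np.sin(yx),-np.cos(yx),0])
for h in(-.01,.0,.006,.019): print(h,proj(a,[p+n*.045-[0,0,h],p-n*.045-[0,0,h]]).round(1).tolist())
# lying block: body top face corners in top view (crop px)
c=np.array([[630,115],[700,102],[775,330],[702,348]])
uv=np.c_[390+(c[:,0]-400)/4,190+c[:,1]/4]
w=onz(b,uv,.028);print(w.round(3))
c=np.array([[130,290],[188,290],[155,440],[97,432]]);uv=np.c_[130+c[:,0]/4,90+c[:,1]/4];print(onz(a,uv,.028).round(3))
E
```

```text
[ 0.4970275  -0.36822242  0.19536375] -0.0004230136843296832
0.0 [163.5 138.4] [484.3 239.5]
0.01 [164.4 141.1] [481.8 240.1]
0.019 [165.1 143.5] [479.6 240.7]
0.03 [166.  146.4] [477.  241.4]
[[146 142  99  91  91  94  91  80  34  70 102  63  64 103  89  44  30  25
   48 129 129 136 132 136 136]
 [145 141  87  91  92  88  88 112  26  40 101  82  42 102  96  58  30  25
   77 131 132 134 135 130 134]
 [145 141  89  88  88  90  92 135  80  29  90  97  25  78 102  77  29  28
  108 143 139 138 140 139 138]
 [141 137  86  85  85  86  89 141 133 106  92 102  60  63 103  89  54  79
  139 146 143 148 144 144 145]
 [136 129  79  86  86  84  84 103 104  92  91 100  80  38 102  99  91 127
  144 143 147 148 146 147 147]
 [127 129  85  78  79  82  83  82  84  84  84  89  86  50  76  92  91 106
  144 143 143 142 143 141 144]
 [ 99  98  85  83  83  84  79  83  84  83  83  81  82  75  80  81  86  84
  107 136 143 145 144 145 145]
 [ 85  87  86  87  88  87  86  86  88  86  85  83  83  83  81  85  83  80
   81 102 107 135 137 140 140]]
-0.01 [[147.0, 141.7], [180.6, 141.7]]
0.0 [[147.9, 144.4], [181.3, 144.4]]
0.006 [[148.5, 146.0], [181.7, 146.0]]
0.019 [[149.7, 149.3], [182.6, 149.3]]
[[ 0.568 -0.371  0.028]
 [ 0.575 -0.413  0.028]
 [ 0.441 -0.443  0.028]
 [ 0.432 -0.399  0.028]]
[[ 0.444 -0.434  0.028]
 [ 0.433 -0.391  0.028]
 [ 0.575 -0.359  0.028]
 [ 0.578 -0.403  0.028]]
```

The fingertips show about 15 mm higher in the picture than the text's figure, which explains the tip-over. The block now lies flat, with its underside facing the tumbler and its rib behind, at about (.506, -.402) and yaw .217. I can grip the free end of the body beside the rib (45 mm across). The fingers then stay off to one side of the chips while the full face sweeps.

```bash
python3 - <<'E'
from h import *
print(togo([.564,-.389,.07],.217),state()['tool_pos'])
E
```

```text
[60.1, 36.4, 125.3, 0.026] [ 0.4970275  -0.36822242  0.19536375]
```

apply_moves([
  {"dx": 30, "dy": 18, "dz": 0, "turn": 0.026, "jaw": 0},
  {"dx": 60, "dy": 36, "dz": 10, "turn": 0.026, "jaw": 0},
  {"dx": 60, "dy": 36, "dz": 50, "turn": 0.026, "jaw": 0},
  {"dx": 60, "dy": 36, "dz": 90, "turn": 0.026, "jaw": 0},
  {"dx": 60, "dy": 36, "dz": 125, "turn": 0.026, "jaw": 0},
])

```text
time: 5.27
tool_pos: [0.5645, -0.3888, 0.0692]
tool_rot: [-0.0, 0.994, 0.108, -0.0]
contact_force: [-0.2, 0.8, -1.3]
gripper_width: 0.71
grasp_force: 0.0
```

apply_moves([
  {"dx": 0, "dy": 0, "dz": 0, "turn": 0, "jaw": 0},
  {"dx": 0, "dy": 0, "dz": 0, "turn": 0, "jaw": 0},
  {"dx": 0, "dy": 0, "dz": 0, "turn": 0, "jaw": 0},
])

```text
time: 5.52
tool_pos: [0.5652, -0.3899, 0.0736]
tool_rot: [0.001, 0.994, 0.108, 0.001]
contact_force: [-0.2, -0.3, 1.1]
gripper_width: 0.999
grasp_force: 0.0
```

```bash
python3 - <<'E'
from h import *
a=grab_frame('scene');b=grab_frame('top');s=state();p=s['tool_pos'];print(p,s['gripper_width'],s['tool_rot'])
i=cv2.cvtColor(a['pixels'],cv2.COLOR_RGB2BGR);j=cv2.cvtColor(b['pixels'],cv2.COLOR_RGB2BGR)
n=np.array([np.sin(.217),-np.cos(.217),0])
for h in(0,.019): print(h,proj(a,[p+n*.045-[0,0,h],p-n*.045-[0,0,h]]).round(1).tolist(),proj(b,[p+n*.045-[0,0,h],p-n*.045-[0,0,h]]).round(1).tolist())
cv2.imwrite('pics/c6.png',np.hstack([cv2.resize(i[110:220,140:220],(400,550),interpolation=2),cv2.resize(j[190:300,410:490],(400,550),interpolation=2)]))
E
```

```text
[ 0.56615087 -0.39068935  0.07564892] 1.000397595042755 [0.00239199 0.99412801 0.10816081 0.00223795]
0 [[139.8, 184.7], [172.0, 185.4]] [[483.6, 211.0], [445.8, 220.2]]
0.019 [[141.6, 189.0], [173.3, 189.6]] [[479.6, 212.6], [442.5, 221.7]]
```

View pics/c6.png

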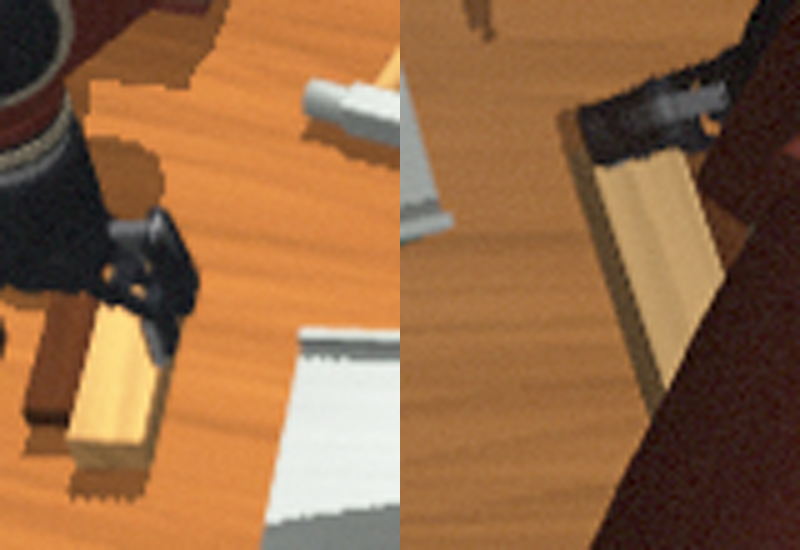

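apply_moves([
  {"dx": 0, "dy": 0, "dz": 20, "turn": 0, "jaw": 0},
  {"dx": 0, "dy": 0, "dz": 35, "turn": 0, "jaw": 0},
  {"dx": 0, "dy": 0, "dz": 45, "turn": 0, "jaw": 0},
  {"dx": 0, "dy": 0, "dz": 45, "turn": 0, "jaw": 0},
  {"dx": 0, "dy": 0, "dz": 45, "turn": 0, "jaw": 0},
])

```text
time: 6.03
tool_pos: [0.5638, -0.3886, 0.0257]
tool_rot: [-0.001, 0.994, 0.108, -0.0]
contact_force: [-0.9, -0.2, 0.8]
gripper_width: 1.001
grasp_force: 0.0
```

```bash
python3 - <<'E'
from h import *
a=grab_frame('scene');b=grab_frame('top');s=state();p=s['tool_pos'];print(p,s['gripper_width'],s['contact_force'])
i=cv2.cvtColor(a['pixels'],cv2.COLOR_RGB2BGR);j=cv2.cvtColor(b['pixels'],cv2.COLOR_RGB2BGR)
n=np.array([np.sin(.217),-np.cos(.217),0])
for h in(0,.019): print(h,proj(a,[p+n*.045-[0,0,h],p-n*.045-[0,0,h]]).round(1).tolist(),proj(b,[p+n*.045-[0,0,h],p-n*.045-[0,0,h]]).round(1).tolist())
cv2.imwrite('pics/c7.png',np.hstack([cv2.resize(i[130:220,140:200],(400,600),interpolation=2),cv2.resize(j[190:280,430:490],(400,600),interpolation=2)]))
E
```

```text
[ 0.56469867 -0.38939732  0.0272341 ] 1.000418404142023 [-0.25306446  0.45929261  0.16511328]
0 [[144.9, 195.1], [176.0, 195.7]] [[473.3, 215.7], [437.3, 224.5]]
0.019 [[146.6, 199.1], [177.3, 199.7]] [[469.7, 217.2], [434.3, 225.8]]
```

View pics/c7.png

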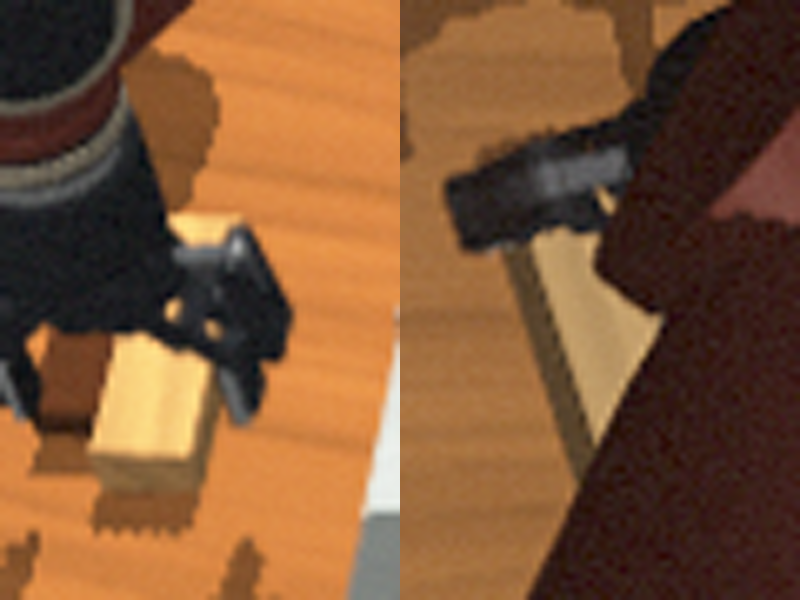

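The finger straddles the body's end; the +y tip is at about (177,193) px, beside the block. I'll go 12 mm lower and close.

apply_moves([
  {"dx": 0, "dy": 0, "dz": 6, "turn": 0, "jaw": 0},
  {"dx": 0, "dy": 0, "dz": 12, "turn": 0, "jaw": 0},
  {"dx": 0, "dy": 0, "dz": 12, "turn": 0, "jaw": 0.3},
  {"dx": 0, "dy": 0, "dz": 12, "turn": 0, "jaw": 0.3},
  {"dx": 0, "dy": 0, "dz": 12, "turn": 0, "jaw": 0.3},
])

```text
time: 6.55
tool_pos: [0.5641, -0.3889, 0.0141]
tool_rot: [-0.0, 0.994, 0.108, -0.0]
contact_force: [0.1, -0.9, 0.6]
gripper_width: 0.697
grasp_force: 0.0
```

apply_moves([
  {"dx": 0, "dy": 0, "dz": 0, "turn": 0, "jaw": 1},
  {"dx": 0, "dy": 0, "dz": 0, "turn": 0, "jaw": 1},
  {"dx": 0, "dy": 0, "dz": 0, "turn": 0, "jaw": 1},
  {"dx": 0, "dy": 0, "dz": 0, "turn": 0, "jaw": 1},
])

```text
time: 6.88
tool_pos: [0.5647, -0.3894, 0.0153]
tool_rot: [0.001, 0.994, 0.108, 0.0]
contact_force: [-0.9, 0.3, 3.4]
gripper_width: 0.485
grasp_force: 60.3
```

apply_moves([
  {"dx": 0, "dy": 0, "dz": -20, "turn": 0, "jaw": 1},
  {"dx": 0, "dy": 0, "dz": -50, "turn": 0, "jaw": 1},
  {"dx": 0, "dy": 0, "dz": -90, "turn": 0, "jaw": 1},
  {"dx": 0, "dy": 0, "dz": -130, "turn": 0, "jaw": 1},
  {"dx": 0, "dy": 0, "dz": -130, "turn": 0, "jaw": 1},
])

```text
time: 7.3
tool_pos: [0.5682, -0.3923, 0.155]
tool_rot: [0.006, 0.994, 0.108, 0.005]
contact_force: [1.5, -0.7, 1.4]
gripper_width: 0.485
grasp_force: 62.1
```

```bash
python3 - <<'E'
from h import *
s=state();print(s['tool_pos'],s['gripper_width'],s['grasp_force'])
t=S+U.T@[.072,-.215];print(togo([*t,.1445],YAW))
E
```

```text
[ 0.56823294 -0.3922614   0.15496529] 0.484638036798222 62.14203500887379
[153.8, -147.9, 10.1, 0.03]
```

apply_moves([
  {"dx": 30, "dy": -27, "dz": 0, "turn": 0.03, "jaw": 1},
  {"dx": 60, "dy": -55, "dz": 0, "turn": 0.03, "jaw": 1},
  {"dx": 90, "dy": -82, "dz": 0, "turn": 0.03, "jaw": 1},
  {"dx": 118, "dy": -109, "dz": 0, "turn": 0.03, "jaw": 1},
  {"dx": 140, "dy": -130, "dz": 0, "turn": 0.03, "jaw": 1},
])

```text
time: 7.72
tool_pos: [0.6739, -0.229, 0.1432]
tool_rot: [-0.001, 0.996, 0.094, -0.0]
contact_force: [0.9, -1.1, -0.7]
gripper_width: 0.483
grasp_force: 61.0
```

apply_moves([
  {"dx": 15, "dy": -14, "dz": 0, "turn": 0, "jaw": 1},
  {"dx": 15, "dy": -14, "dz": 0, "turn": 0, "jaw": 1},
  {"dx": 15, "dy": -14, "dz": 0, "turn": 0, "jaw": 1},
  {"dx": 15, "dy": -14, "dz": 0, "turn": 0, "jaw": 1},
])

```text
time: 8.05
tool_pos: [0.6845, -0.2156, 0.1434]
tool_rot: [-0.0, 0.996, 0.093, -0.001]
contact_force: [0.1, -0.0, -1.4]
gripper_width: 0.48
grasp_force: 61.1
```

```bash
python3 - <<'E'
from h import *
a=grab_frame('scene');b=grab_frame('top')
s=state();print(s['tool_pos'],tum(s['tool_pos']),s['gripper_width'],s['tool_rot'])
i=cv2.cvtColor(a['pixels'],cv2.COLOR_RGB2BGR);j=cv2.cvtColor(b['pixels'],cv2.COLOR_RGB2BGR)
cv2.imwrite('pics/c8.png',np.hstack([cv2.resize(i[130:280,160:320],(400,375),interpolation=2),cv2.resize(j[130:280,280:440],(400,375),interpolation=2)]))
for f,n in((a,'s'),(b,'t')):
    for o in spotter.outline_of(f,'scraper')[:1]: print(n,o['conf'],o['extent'])
E
```

```text
[ 0.68435568 -0.2164201   0.14380103] [ 0.06939205 -0.21608811] 0.4814063514535004 [-5.60506303e-05  9.95707456e-01  9.25555403e-02 -3.61349016e-04]
s 0.77 [178.8, 176.3, 215.8, 221.8]
```

View pics/c8.png

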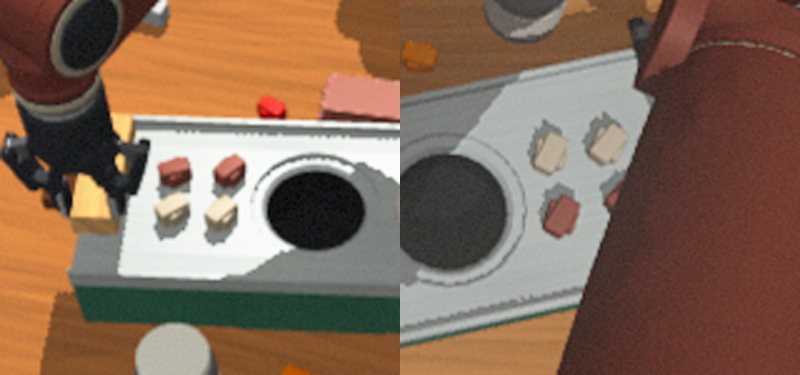

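The block is held level across the deck, behind all four chips at (160–240, 170–215) in the left crop, with the finger beyond their +x side. I'll lower it to the deck.

apply_moves([
  {"dx": 0, "dy": 0, "dz": 15, "turn": 0, "jaw": 1},
  {"dx": 0, "dy": 0, "dz": 30, "turn": 0, "jaw": 1},
  {"dx": 0, "dy": 0, "dz": 34, "turn": 0, "jaw": 1},
  {"dx": 0, "dy": 0, "dz": 37, "turn": 0, "jaw": 1},
  {"dx": 0, "dy": 0, "dz": 37, "turn": 0, "jaw": 1},
])

```text
time: 8.67
tool_pos: [0.6843, -0.2152, 0.106]
tool_rot: [-0.0, 0.996, 0.093, -0.001]
contact_force: [0.3, 0.5, -1.6]
gripper_width: 0.485
grasp_force: 62.5
```

apply_moves([
  {"dx": 0, "dy": 0, "dz": 1, "turn": 0, "jaw": 1},
  {"dx": 0, "dy": 0, "dz": 1, "turn": 0, "jaw": 1},
  {"dx": 0, "dy": 0, "dz": 1, "turn": 0, "jaw": 1},
])

```text
time: 8.92
tool_pos: [0.6851, -0.2154, 0.1062]
tool_rot: [0.0, 0.996, 0.093, 0.0]
contact_force: [-0.1, 0.1, -1.2]
gripper_width: 0.479
grasp_force: 62.3
```

apply_moves([
  {"dx": 0, "dy": -12, "dz": 0, "turn": 0, "jaw": 1},
  {"dx": 0, "dy": -24, "dz": 0, "turn": 0, "jaw": 1},
  {"dx": 0, "dy": -36, "dz": 0, "turn": 0, "jaw": 1},
  {"dx": 0, "dy": -48, "dz": 0, "turn": 0, "jaw": 1},
  {"dx": 0, "dy": -60, "dz": 0, "turn": 0, "jaw": 1},
])

```text
time: 9.33
tool_pos: [0.6738, -0.1549, 0.1065]
tool_rot: [0.0, 0.996, 0.094, 0.0]
contact_force: [0.5, -1.7, -0.5]
gripper_width: 0.481
grasp_force: 62.3
```

```bash
cat > chk.py <<'E'
from h import *
s=state();print(tum(s['tool_pos']).round(4),s['tool_pos'][2].round(4),s['contact_force'].round(1),s['gripper_width'].round(3))
for n in('scene','top'):
    f=grab_frame(n)
    for o in spotter.outline_of(f,'chip0')+spotter.outline_of(f,'chip1'):
        ys,xs=np.nonzero(o['region']);p=tum(onz(f,[xs.mean(),ys.mean()],.101)[0])
        if abs(p[0])<.1: print(n,round(o['conf'],2),p.round(3),len(xs))
    for k,z in(('cover',.1),('scraper',.118)):
        for o in spotter.outline_of(f,k)[:1]:
            ys,xs=np.nonzero(o['region']);print(n,k,round(o['conf'],2),tum(onz(f,[xs.mean(),ys.mean()],z)[0]).round(4),len(xs))
E
python3 chk.py
```

```text
Traceback (most recent call last):
  File "chk.py", line 2, in <module>
    s=state();print(tum(s['tool_pos']).round(4),s['tool_pos'][2].round(4),s['contact_force'].round(1),s['gripper_width'].round(3))
                                                                                                      ^^^^^^^^^^^^^^^^^^^^^^^^
AttributeError: 'float' object has no attribute 'round'
```

```bash
sed -i "s/,s\['gripper_width'\].round(3)//" chk.py; python3 chk.py
```

```text
[ 0.0704 -0.1537] 0.1065 [ 0.5 -1.7 -0.5]
scene cover 0.89 [0.0076 0.1521] 1576
scene scraper 0.97 [ 0.0542 -0.1554] 350
top 0.62 [ 0.026 -0.083] 164
top 0.62 [ 0.026 -0.083] 164
top cover 0.74 [-0.0016  0.1482] 2849
```

apply_moves([
  {"dx": 0, "dy": -12, "dz": 0, "turn": 0, "jaw": 1},
  {"dx": 0, "dy": -24, "dz": 0, "turn": 0, "jaw": 1},
  {"dx": 0, "dy": -36, "dz": 0, "turn": 0, "jaw": 1},
  {"dx": 0, "dy": -48, "dz": 0, "turn": 0, "jaw": 1},
  {"dx": 0, "dy": -60, "dz": 0, "turn": 0, "jaw": 1},
])

```text
time: 10.25
tool_pos: [0.6625, -0.0958, 0.1064]
tool_rot: [0.0, 0.996, 0.094, 0.0]
contact_force: [0.4, -1.3, -0.8]
gripper_width: 0.478
grasp_force: 62.4
```

```bash
python3 chk.py
```

```text
[ 0.0703 -0.0935] 0.1064 [ 0.4 -1.3 -0.8]
scene 0.68 [-0.043 -0.035] 109
scene 0.51 [0.008 0.153] 1706
scene 0.47 [ 0.06  -0.012] 46
scene 0.68 [-0.043 -0.035] 109
scene 0.51 [0.008 0.153] 1706
scene 0.47 [ 0.06  -0.012] 46
scene cover 0.74 [0.0076 0.1523] 1620
scene scraper 0.61 [ 0.0674 -0.0956] 325
top 0.48 [-0.008  0.012] 131
top 0.48 [-0.008  0.012] 131
top cover 0.65 [-0.0013  0.148 ] 2849
```

apply_moves([
  {"dx": 0, "dy": -12, "dz": 0, "turn": 0, "jaw": 1},
  {"dx": 0, "dy": -24, "dz": 0, "turn": 0, "jaw": 1},
  {"dx": 0, "dy": -36, "dz": 0, "turn": 0, "jaw": 1},
  {"dx": 0, "dy": -48, "dz": 0, "turn": 0, "jaw": 1},
  {"dx": 0, "dy": -60, "dz": 0, "turn": 0, "jaw": 1},
])

```text
time: 11.17
tool_pos: [0.6513, -0.0368, 0.1063]
tool_rot: [-0.0, 0.996, 0.094, -0.0]
contact_force: [0.3, 0.2, -1.8]
gripper_width: 0.483
grasp_force: 62.3
```

```bash
python3 chk.py
```

```text
[ 0.0703 -0.0334] 0.1063 [ 0.3  0.2 -1.8]
scene 0.52 [0.061 0.013] 80
scene 0.52 [0.061 0.013] 80
scene cover 0.67 [0.0079 0.1521] 1718
scene scraper 0.68 [ 0.0616 -0.0398] 446
top cover 0.57 [-0.0018  0.1488] 2770
```

apply_moves([
  {"dx": 0, "dy": -10, "dz": 0, "turn": 0, "jaw": 1},
  {"dx": 0, "dy": -20, "dz": 0, "turn": 0, "jaw": 1},
  {"dx": 0, "dy": -25, "dz": 0, "turn": 0, "jaw": 1},
  {"dx": 0, "dy": -25, "dz": 0, "turn": 0, "jaw": 1},
  {"dx": 0, "dy": -5, "dz": 0, "turn": 0, "jaw": 1},
])

```text
time: 12.08
tool_pos: [0.6501, -0.0301, 0.1061]
tool_rot: [-0.001, 0.995, 0.095, -0.0]
contact_force: [-0.6, 0.4, -2.3]
gripper_width: 0.48
grasp_force: 62.2
```

apply_moves([
  {"dx": 0, "dy": 35, "dz": -1, "turn": 0, "jaw": 1},
  {"dx": 0, "dy": 70, "dz": -2, "turn": 0, "jaw": 1},
  {"dx": 0, "dy": 105, "dz": -2, "turn": 0, "jaw": 1},
  {"dx": 0, "dy": 125, "dz": -2, "turn": 0, "jaw": 1},
  {"dx": 0, "dy": 125, "dz": -2, "turn": 0, "jaw": 1},
])

```text
time: 12.5
tool_pos: [0.6744, -0.1607, 0.1085]
tool_rot: [0.001, 0.996, 0.091, 0.0]
contact_force: [-0.2, 0.1, -1.2]
gripper_width: 0.487
grasp_force: 62.0
```

```bash
cat > chk2.py <<'E'
from h import *
for n in('scene','top'):
    f=grab_frame(n)
    px=f['pixels'];T=np.array([[a,b] for a in np.arange(-.097,.098,.002) for b in np.arange(-.14,.075,.002)])
    W=np.c_[S+T@U,np.full(len(T),.09)]
    q=proj(f,W).round().astype(int);col=px[q[:,1],q[:,0]].astype(int)
    for k in('chip0','chip1'):
      for o in spotter.outline_of(f,k):
        ys,xs=np.nonzero(o['region']);p=tum(onz(f,[xs.mean(),ys.mean()],.101)[0]);p2=tum(onz(f,[xs.mean(),ys.mean()],.017)[0])
        if abs(p[0])<.1: print(n,k,round(o['conf'],2),'deck',p.round(3),'floor',p2.round(3),len(xs))
    # warm-coloured pixels (chips: red or tan vs grey)
    m=((px[...,0].astype(int)-px[...,2])>18)
    ys,xs=np.nonzero(m);pt=np.array([tum(v) for v in onz(f,np.c_[xs,ys],.1)])
    k=(abs(pt[:,0])<.085)&(pt[:,1]>-.23)&(pt[:,1]<.08)
    M=np.zeros(m.shape,np.uint8);M[ys[k],xs[k]]=1
    c,l,st,ce=cv2.connectedComponentsWithStats(M)
    for i in range(1,c):
        if st[i,4]>8: print(n,'warm',st[i,4],'deck',tum(onz(f,ce[i],.1)[0]).round(3),'floor',tum(onz(f,ce[i],.017)[0]).round(3),px[l==i].mean(0).round())
E
python3 chk2.py
```

```text
scene chip0 0.5 deck [0.033 0.003] floor [-0.026  0.   ] 102
scene chip0 0.5 deck [ 0.049 -0.03 ] floor [-0.009 -0.035] 45
scene chip1 0.5 deck [0.033 0.003] floor [-0.026  0.   ] 102
scene chip1 0.5 deck [ 0.049 -0.03 ] floor [-0.009 -0.035] 45
scene warm 88 deck [-0.075 -0.207] floor [-0.143 -0.228] [90. 70. 61.]
scene warm 55 deck [-0.058 -0.144] floor [-0.124 -0.159] [204. 167. 111.]
scene warm 323 deck [0.022 0.003] floor [-0.037  0.001] [117.  77.  65.]
scene warm 17 deck [-0.004 -0.139] floor [-0.066 -0.154] [121.  95.  66.]
scene warm 13 deck [ 0.005 -0.212] floor [-0.055 -0.234] [95. 66. 53.]
scene warm 373 deck [ 0.051 -0.164] floor [-0.006 -0.182] [193. 157.  98.]
scene warm 29 deck [ 0.042 -0.209] floor [-0.015 -0.231] [86. 58. 44.]
scene warm 51 deck [ 0.045 -0.028] floor [-0.012 -0.033] [205. 192. 169.]
top chip0 0.67 deck [-0.026  0.004] floor [-0.013 -0.001] 106
top chip0 0.43 deck [-0.042 -0.004] floor [-0.03 -0.01] 142
top chip1 0.67 deck [-0.026  0.004] floor [-0.013 -0.001] 106
top chip1 0.43 deck [-0.042 -0.004] floor [-0.03 -0.01] 142
top warm 5351 deck [-0.01 -0.15] floor [ 0.005 -0.17 ] [93. 54. 46.]
top warm 105 deck [-0.01  -0.032] floor [ 0.005 -0.041] [151. 140. 122.]
top warm 396 deck [-0.024  0.003] floor [-0.011 -0.002] [127.  99.  87.]
```

apply_moves([
  {"dx": 0, "dy": 20, "dz": 0, "turn": 0, "jaw": 1},
  {"dx": 0, "dy": 35, "dz": 3, "turn": 0, "jaw": 1},
  {"dx": 0, "dy": 35, "dz": 3, "turn": 0, "jaw": 1},
  {"dx": 0, "dy": 35, "dz": 3, "turn": 0, "jaw": 0},
  {"dx": 0, "dy": 35, "dz": 3, "turn": 0, "jaw": 0},
])

```text
time: 13.22
tool_pos: [0.6805, -0.1909, 0.1053]
tool_rot: [-0.0, 0.996, 0.093, -0.0]
contact_force: [-0.3, -0.0, 0.7]
gripper_width: 0.752
grasp_force: 0.0
```

apply_moves([
  {"dx": 0, "dy": 0, "dz": 0, "turn": 0, "jaw": 0},
  {"dx": 0, "dy": 0, "dz": 0, "turn": 0, "jaw": 0},
  {"dx": 0, "dy": 0, "dz": -35, "turn": 0, "jaw": 0},
  {"dx": 0, "dy": 0, "dz": -70, "turn": 0, "jaw": 0},
  {"dx": 0, "dy": 0, "dz": -90, "turn": 0, "jaw": 0},
])

```text
time: 13.63
tool_pos: [0.6816, -0.1908, 0.1995]
tool_rot: [0.001, 0.996, 0.094, 0.002]
contact_force: [0.8, -0.3, 1.5]
gripper_width: 1.0
grasp_force: 0.0
```

```bash
python3 - <<'E'
from h import *
s=state();print(tum(s['tool_pos']),s['tool_pos'],s['tool_rot'],s['gripper_width'])
t=S+U.T@[0,.26];print(togo([*t,.2],YAW))
t=S+U.T@[0,.26];print(togo([*t,.2],YAW+np.pi/2))
for n in('scene','top'):
    f=grab_frame(n);o=spotter.outline_of(f,'scraper')[:1]
    for o in o: ys,xs=np.nonzero(o['region']);print(n,o['conf'],tum(onz(f,[xs.mean(),ys.mean()],.118)[0]),len(xs))
E
```

```text
[ 0.07146999 -0.19038153] [ 0.68161822 -0.19077536  0.1995193 ] [9.66618886e-04 9.95612821e-01 9.35429739e-02 1.97164733e-03] 0.999782800397396
[-71.3, -450.4, -1.8, 0.0]
[-71.3, -450.4, -1.8, -1.57]
scene 0.9 [ 0.03104387 -0.20148578] 1149
top 0.45 [ 0.06420937 -0.17005262] 42
```

The block is parked on the −y end of the deck. I'll move over the cover's far side, turning the jaws a quarter turn.

apply_moves([
  {"dx": -8, "dy": -38, "dz": -8, "turn": -0.12, "jaw": 0},
  {"dx": -16, "dy": -76, "dz": -10, "turn": -0.24, "jaw": 0},
  {"dx": -24, "dy": -114, "dz": -10, "turn": -0.36, "jaw": 0},
  {"dx": -30, "dy": -152, "dz": -10, "turn": -0.48, "jaw": 0},
  {"dx": -36, "dy": -190, "dz": -10, "turn": -0.6, "jaw": 0},
])

```text
time: 14.25
tool_pos: [0.6076, -0.0091, 0.2027]
tool_rot: [-0.001, 0.923, 0.386, -0.002]
contact_force: [0.3, -0.4, -0.4]
gripper_width: 1.0
grasp_force: 0.0
```

```bash
python3 - <<'E'
from h import *
t=S+U.T@[0,.23];print(togo([*t,.2],YAW+np.pi/2),state()['joint_pos'])
E
python3 chk2.py | grep top
```

```text
[103.0, -206.1, 3.1, -0.965] [-1.37415125e-01  2.73444388e-02  1.67191470e+00  1.56112251e-04
  1.44632351e+00  6.41055229e-01]
top chip0 0.42 deck [ 0.009 -0.208] floor [ 0.025 -0.235] 2138
top chip1 0.42 deck [ 0.009 -0.208] floor [ 0.025 -0.235] 2138
top warm 1672 deck [ 0.01  -0.199] floor [ 0.026 -0.224] [178. 145. 101.]
top warm 5180 deck [-0.012 -0.01 ] floor [ 0.003 -0.017] [107.  62.  53.]
```

apply_moves([
  {"dx": 18, "dy": -36, "dz": 0, "turn": -0.12, "jaw": 0},
  {"dx": 36, "dy": -72, "dz": 0, "turn": -0.24, "jaw": 0},
  {"dx": 54, "dy": -108, "dz": 0, "turn": -0.36, "jaw": 0},
  {"dx": 72, "dy": -144, "dz": 0, "turn": -0.48, "jaw": 0},
  {"dx": 90, "dy": -180, "dz": 0, "turn": -0.6, "jaw": 0},
])

```text
time: 14.97
tool_pos: [0.5459, 0.1801, 0.2049]
tool_rot: [-0.0, 0.768, 0.64, -0.0]
contact_force: [0.1, -0.5, -0.3]
gripper_width: 0.997
grasp_force: 0.0
```

apply_moves([
  {"dx": 0, "dy": 0, "dz": 0, "turn": -0.12, "jaw": 0},
  {"dx": 0, "dy": 0, "dz": 0, "turn": -0.24, "jaw": 0},
  {"dx": 0, "dy": 0, "dz": 0, "turn": -0.365, "jaw": 0},
  {"dx": 0, "dy": 0, "dz": 0, "turn": -0.365, "jaw": 0},
  {"dx": 0, "dy": 0, "dz": 0, "turn": -0.365, "jaw": 0},
])

```text
time: 15.38
tool_pos: [0.5464, 0.179, 0.2048]
tool_rot: [-0.0, 0.642, 0.766, -0.0]
contact_force: [0.3, -0.1, -0.1]
gripper_width: 0.997
grasp_force: 0.0
```

```bash
cat > chk3.py <<'E'
from h import *
s=state();print('tcp',tum(s['tool_pos']).round(4),s['tool_pos'].round(4),s['contact_force'].round(1))
for n in('scene','top'):
    f=grab_frame(n);px=f['pixels']
    m=((px[...,0].astype(int)-px[...,2])>18)
    ys,xs=np.nonzero(m);pt=(onz(f,np.c_[xs,ys],.095)[:,:2]-S)@U.T
    k=(abs(pt[:,0])<.09)&(pt[:,1]>-.10)&(pt[:,1]<.08)
    r=np.hypot(*pt[k].T);print(n,'warm n',k.sum(),'max r',r.max(initial=0).round(3),'n in r>.056',(r>.056).sum(),pt[k][r>.056].mean(0).round(3) if (r>.056).any() else '')
    for o in spotter.outline_of(f,'cover')[:1]:
        c=max(cv2.findContours(o['region'].astype(np.uint8),0,2)[0],key=cv2.contourArea).reshape(-1,2)
        (x,y),r=cv2.minEnclosingCircle(np.float32(onz(f,c,.099)[:,:2]));print(n,'cover',tum([x,y]).round(4),round(r,4))
    g=px.mean(2);ys,xs=np.nonzero(g<45);pt=(onz(f,np.c_[xs,ys],.086)[:,:2]-S)@U.T
E
python3 - <<'E'
from h import *
t=S+U.T@[0,.23];print(togo([*t,.115],YAW+np.pi/2))
E
python3 chk3.py
```

```text
[31.8, -7.7, 89.8, -0.011]
tcp [0.0074 0.1981] [0.5464 0.179  0.2048] [ 0.3 -0.1 -0.1]
scene warm n 366 max r 0.065 n in r>.056 46 [0.056 0.004]
scene cover [0.0059 0.1544] 0.068
top warm n 470 max r 0.054 n in r>.056 0 
top cover [-1.000e-04  1.481e-01] 0.0651
```

No warm pixels show outside the mouth from above, so all the chips are inside. Next I'll go down behind the cover.

apply_moves([
  {"dx": 32, "dy": -5.5, "dz": 0, "turn": -0.011, "jaw": 0},
  {"dx": 32, "dy": -5.5, "dz": 30, "turn": -0.011, "jaw": 0},
  {"dx": 32, "dy": -5.5, "dz": 65, "turn": -0.011, "jaw": 0},
  {"dx": 32, "dy": -5.5, "dz": 90, "turn": -0.011, "jaw": 0},
  {"dx": 32, "dy": -5.5, "dz": 90, "turn": -0.011, "jaw": 0},
])

```text
time: 16.0
tool_pos: [0.5303, 0.2093, 0.1085]
tool_rot: [-0.003, 0.636, 0.771, -0.005]
contact_force: [-1.5, -0.8, -0.6]
gripper_width: 1.003
grasp_force: 0.0
```

apply_moves([
  {"dx": 0, "dy": 0, "dz": 4, "turn": 0, "jaw": 0},
  {"dx": 0, "dy": 0, "dz": 8, "turn": 0, "jaw": 0},
  {"dx": 0, "dy": 0, "dz": 10, "turn": 0, "jaw": 0},
  {"dx": 0, "dy": 0, "dz": 12, "turn": 0, "jaw": 0},
  {"dx": 0, "dy": 0, "dz": 12, "turn": 0, "jaw": 0},
])

```text
time: 16.42
tool_pos: [0.5355, 0.2106, 0.1045]
tool_rot: [0.001, 0.636, 0.772, 0.001]
contact_force: [0.0, -0.1, -1.2]
gripper_width: 0.999
grasp_force: 0.0
```

```bash
python3 chk3.py
```

```text
tcp [0.0025 0.2312] [0.5355 0.2106 0.1045] [ 0.  -0.1 -1.2]
scene warm n 364 max r 0.064 n in r>.056 46 [0.056 0.003]
scene cover [0.0049 0.154 ] 0.0686
top warm n 471 max r 0.055 n in r>.056 0 
top cover [-0.0002  0.1484] 0.0654
```

apply_moves([
  {"dx": 0, "dy": 0, "dz": 2, "turn": 0, "jaw": 0},
  {"dx": 0, "dy": 0, "dz": 4, "turn": 0, "jaw": 0},
  {"dx": 0, "dy": 0, "dz": 6, "turn": 0, "jaw": 0},
  {"dx": 0, "dy": 0, "dz": 6, "turn": 0, "jaw": 0},
])

```text
time: 16.95
tool_pos: [0.5342, 0.2104, 0.0965]
tool_rot: [-0.0, 0.636, 0.772, -0.001]
contact_force: [-0.6, -0.6, 0.1]
gripper_width: 0.997
grasp_force: 0.0
```

apply_moves([
  {"dx": 0, "dy": 0, "dz": 2, "turn": 0, "jaw": 0},
  {"dx": 0, "dy": 0, "dz": 3, "turn": 0, "jaw": 0},
  {"dx": 0, "dy": 0, "dz": 3, "turn": 0, "jaw": 0},
])

```text
time: 17.2
tool_pos: [0.5345, 0.2105, 0.0939]
tool_rot: [-0.0, 0.636, 0.772, -0.0]
contact_force: [-0.1, -0.4, -0.8]
gripper_width: 0.993
grasp_force: 0.0
```

apply_moves([
  {"dx": 0, "dy": 0, "dz": 2, "turn": 0, "jaw": 0},
  {"dx": 0, "dy": 0, "dz": 3, "turn": 0, "jaw": 0},
  {"dx": 0, "dy": 0, "dz": 3, "turn": 0, "jaw": 0},
])

```text
time: 17.45
tool_pos: [0.5345, 0.2105, 0.0909]
tool_rot: [-0.0, 0.636, 0.772, -0.0]
contact_force: [0.1, -0.7, 0.2]
gripper_width: 0.999
grasp_force: 0.0
```

apply_moves([
  {"dx": 0, "dy": 0, "dz": 2, "turn": 0, "jaw": 0},
  {"dx": 0, "dy": 0, "dz": 3, "turn": 0, "jaw": 0},
  {"dx": 0, "dy": 0, "dz": 3, "turn": 0, "jaw": 0},
])

```text
time: 17.7
tool_pos: [0.5345, 0.2105, 0.0879]
tool_rot: [-0.0, 0.636, 0.772, -0.0]
contact_force: [-1.2, 0.2, -0.2]
gripper_width: 0.999
grasp_force: 0.0
```

apply_moves([
  {"dx": 0, "dy": 0, "dz": 2, "turn": 0, "jaw": 0},
  {"dx": 0, "dy": 0, "dz": 3, "turn": 0, "jaw": 0},
  {"dx": 0, "dy": 0, "dz": 3, "turn": 0, "jaw": 0},
])

```text
time: 17.95
tool_pos: [0.5345, 0.2105, 0.0849]
tool_rot: [-0.0, 0.636, 0.772, -0.0]
contact_force: [0.6, 0.4, -0.4]
gripper_width: 1.001
grasp_force: 0.0
```

apply_moves([
  {"dx": 0, "dy": 0, "dz": 1, "turn": 0, "jaw": 0},
  {"dx": 0, "dy": 0, "dz": 2, "turn": 0, "jaw": 0},
  {"dx": 0, "dy": 0, "dz": 2, "turn": 0, "jaw": 0},
])

```text
time: 18.2
tool_pos: [0.5346, 0.2105, 0.0831]
tool_rot: [-0.0, 0.636, 0.772, -0.0]
contact_force: [-0.8, -0.1, 0.1]
gripper_width: 1.0
grasp_force: 0.0
```

apply_moves([
  {"dx": 0, "dy": 0, "dz": 1, "turn": 0, "jaw": 0},
  {"dx": 0, "dy": 0, "dz": 2, "turn": 0, "jaw": 0},
  {"dx": 0, "dy": 0, "dz": 2, "turn": 0, "jaw": 0},
])

```text
time: 18.45
tool_pos: [0.5346, 0.2105, 0.081]
tool_rot: [-0.0, 0.636, 0.772, -0.0]
contact_force: [0.6, 0.2, 1.1]
gripper_width: 0.997
grasp_force: 0.0
```

apply_moves([
  {"dx": 0, "dy": 0, "dz": 1, "turn": 0, "jaw": 0},
  {"dx": 0, "dy": 0, "dz": 2, "turn": 0, "jaw": 0},
  {"dx": 0, "dy": 0, "dz": 2, "turn": 0, "jaw": 0},
])

```text
time: 18.7
tool_pos: [0.5345, 0.2105, 0.079]
tool_rot: [-0.0, 0.636, 0.772, -0.0]
contact_force: [-0.1, -1.0, 0.0]
gripper_width: 0.998
grasp_force: 0.0
```

apply_moves([
  {"dx": -8, "dy": 0, "dz": 0, "turn": 0, "jaw": 0},
  {"dx": -16, "dy": 0, "dz": 0, "turn": 0, "jaw": 0},
  {"dx": -24, "dy": 0, "dz": 0, "turn": 0, "jaw": 0},
  {"dx": -32, "dy": 0, "dz": 0, "turn": 0, "jaw": 0},
  {"dx": -40, "dy": 0, "dz": 0, "turn": 0, "jaw": 0},
])

```text
time: 19.12
tool_pos: [0.5429, 0.1704, 0.0799]
tool_rot: [0.0, 0.636, 0.771, 0.0]
contact_force: [-0.1, 2.1, 2.5]
gripper_width: 1.002
grasp_force: 1.5
```

```bash
python3 chk3.py
```

```text
tcp [0.0023 0.1903] [0.5429 0.1704 0.0799] [-0.1  2.1  2.5]
scene warm n 371 max r 0.065 n in r>.056 49 [0.056 0.003]
scene cover [0.0033 0.1521] 0.0688
top warm n 467 max r 0.055 n in r>.056 0 
top cover [-0.0008  0.1463] 0.0645
```

apply_moves([
  {"dx": -8, "dy": 0, "dz": 0, "turn": 0, "jaw": 0},
  {"dx": -16, "dy": 0, "dz": 0, "turn": 0, "jaw": 0},
  {"dx": -24, "dy": 0, "dz": 0, "turn": 0, "jaw": 0},
  {"dx": -32, "dy": 0, "dz": 0, "turn": 0, "jaw": 0},
  {"dx": -40, "dy": 0, "dz": 0, "turn": 0, "jaw": 0},
])

```text
time: 19.73
tool_pos: [0.5503, 0.1319, 0.0798]
tool_rot: [-0.0, 0.636, 0.772, 0.001]
contact_force: [-0.6, 3.1, 5.7]
gripper_width: 0.996
grasp_force: 2.7
```

```bash
python3 chk3.py
```

```text
tcp [0.0024 0.1511] [0.5503 0.1319 0.0798] [-0.6  3.1  5.7]
scene warm n 367 max r 0.065 n in r>.056 49 [0.056 0.002]
scene cover [0.0051 0.1519] 0.0677
top warm n 466 max r 0.054 n in r>.056 0 
top cover [-0.009   0.1055] 0.045
```

The cover has not followed. The scene view still puts it at y=.152 and the tips press upward at 5.7 N, so they ride on its top. I'll back off and go lower.

apply_moves([
  {"dx": 0, "dy": 0, "dz": -12, "turn": 0, "jaw": 0},
  {"dx": 20, "dy": 0, "dz": -12, "turn": 0, "jaw": 0},
  {"dx": 50, "dy": 0, "dz": -12, "turn": 0, "jaw": 0},
  {"dx": 80, "dy": 0, "dz": -12, "turn": 0, "jaw": 0},
  {"dx": 80, "dy": 0, "dz": -12, "turn": 0, "jaw": 0},
])

```text
time: 20.35
tool_pos: [0.5336, 0.2135, 0.0914]
tool_rot: [-0.001, 0.635, 0.773, 0.0]
contact_force: [0.6, 0.6, -0.2]
gripper_width: 0.997
grasp_force: 0.0
```

```bash
python3 chk3.py; python3 - <<'E'
from h import *
s=state();a=grab_frame('scene')
# finger tip rows: dark pixels columns near predicted +x finger / -x finger
p=s['tool_pos'];n=np.array([np.cos(YAW),np.sin(YAW),0])
for h in(-.03,-.02,-.01,0,.01): print(h,proj(a,[p+n*.048-[0,0,h],p-n*.048-[0,0,h]]).round(1).tolist())
q=proj(a,p+n*.048)[0].round().astype(int)
print(a['pixels'][q[1]-24:q[1]+14,q[0]-9:q[0]+10].mean(2).astype(int))
E
```

```text
tcp [0.0012 0.2343] [0.5336 0.2135 0.0914] [ 0.6  0.6 -0.2]
scene warm n 366 max r 0.064 n in r>.056 46 [0.056 0.003]
scene cover [0.0051 0.1527] 0.0688
top warm n 467 max r 0.055 n in r>.056 0 
top cover [-0.0011  0.1472] 0.0657
-0.03 [[375.4, 223.0], [372.7, 193.1]]
-0.02 [[374.7, 225.3], [372.1, 195.5]]
-0.01 [[374.0, 227.5], [371.4, 197.8]]
0 [[373.3, 229.6], [370.8, 200.0]]
0.01 [[372.7, 231.8], [370.1, 202.3]]
[[112 109 116 129 126 127 129 125 123  93  34  37  41  38  37  31  36  38
   43]
 [113 113 120 123 127 130 127 130 128 110  49  35  38  33  26  29  33  28
   41]
 [118 117 119 121 129 130 129 129 127 120  91  50  34  32  32  27  27  34
   45]
 [119 125 127 123 125 126 130 129 131 129 111  63  37  34  30  29  28  32
   42]
 [129 130 130 125 119 130 128 126 128 128 107  54  34  30  26  28  30  32
   42]
 [131 134 135 123 115 127 126 128 130 127 104  49  31  32  24  31  25  23
   43]
 [131 133 135 129 122 130 129 128 129 130 107  44  35  34  27  27  30  31
   33]
 [133 134 135 129 124 129 129 130 128 129 106  48  28  26  36  32  30  31
   30]
 [134 137 137 128 121 128 130 12
[... 1698 characters left out ...]
 129 127 128 130 131 129 131 133 175 228 207
   80]
 [127 126 126 128 128 129 128 130 126 130 130 130 127 130 128 129 199 224
   81]
 [127 127 128 129 128 127 128 129 129 127 128 128 130 127 128 129 196 224
  104]
 [129 127 125 126 126 129 127 128 129 129 129 130 127 130 129 132 198 226
  117]
 [130 126 128 129 129 127 128 130 130 130 129 128 132 130 131 127 173 207
  138]
 [126 130 126 128 129 131 130 131 127 132 132 129 130 130 132 131 129 150
  155]
 [125 126 129 128 125 129 129 129 126 127 127 129 129 130 127 131 130 141
  136]
 [125 129 128 127 128 128 126 127 127 127 127 128 128 132 129 128 128 146
  150]
 [130 129 130 130 130 130 126 129 130 129 128 129 128 130 129 131 128 156
  163]]
```

The pictures agree: with the jaws open, the tips sit about 21 mm above the reported TCP. I'll go down to TCP ≈ .072.

apply_moves([
  {"dx": 0, "dy": 0, "dz": 6, "turn": 0, "jaw": 0},
  {"dx": 0, "dy": 0, "dz": 11, "turn": 0, "jaw": 0},
  {"dx": 0, "dy": 0, "dz": 14, "turn": 0, "jaw": 0},
  {"dx": 0, "dy": 0, "dz": 16, "turn": 0, "jaw": 0},
  {"dx": 0, "dy": 0, "dz": 16, "turn": 0, "jaw": 0},
])

```text
time: 21.02
tool_pos: [0.5341, 0.2101, 0.0742]
tool_rot: [-0.001, 0.636, 0.771, -0.001]
contact_force: [-0.6, 0.3, -0.7]
gripper_width: 1.0
grasp_force: 0.0
```

apply_moves([
  {"dx": 0, "dy": 0, "dz": 1, "turn": 0, "jaw": 0},
  {"dx": 0, "dy": 0, "dz": 2, "turn": 0, "jaw": 0},
  {"dx": 0, "dy": 0, "dz": 2, "turn": 0, "jaw": 0},
])

```text
time: 21.27
tool_pos: [0.5347, 0.2106, 0.0733]
tool_rot: [0.0, 0.636, 0.772, 0.0]
contact_force: [-0.4, 0.3, -0.5]
gripper_width: 0.998
grasp_force: 0.0
```

apply_moves([
  {"dx": 0, "dy": 0, "dz": 1, "turn": 0, "jaw": 0},
  {"dx": 0, "dy": 0, "dz": 2, "turn": 0, "jaw": 0},
  {"dx": 0, "dy": 0, "dz": 2, "turn": 0, "jaw": 0},
])

```text
time: 21.52
tool_pos: [0.5346, 0.2105, 0.0712]
tool_rot: [-0.0, 0.636, 0.772, -0.0]
contact_force: [-0.4, -0.1, 0.5]
gripper_width: 1.002
grasp_force: 0.0
```

apply_moves([
  {"dx": 0, "dy": 0, "dz": 1, "turn": 0, "jaw": 0},
  {"dx": 0, "dy": 0, "dz": 2, "turn": 0, "jaw": 0},
  {"dx": 0, "dy": 0, "dz": 2, "turn": 0, "jaw": 0},
])

```text
time: 21.77
tool_pos: [0.5346, 0.2105, 0.069]
tool_rot: [-0.0, 0.636, 0.772, -0.0]
contact_force: [0.1, 1.4, 0.3]
gripper_width: 1.002
grasp_force: 0.0
```

apply_moves([
  {"dx": 0, "dy": 0, "dz": 1, "turn": 0, "jaw": 0},
  {"dx": 0, "dy": 0, "dz": 2, "turn": 0, "jaw": 0},
  {"dx": 0, "dy": 0, "dz": 2, "turn": 0, "jaw": 0},
])

```text
time: 22.02
tool_pos: [0.5349, 0.2106, 0.0679]
tool_rot: [0.0, 0.636, 0.772, 0.0]
contact_force: [-0.7, -0.3, 3.4]
gripper_width: 1.0
grasp_force: 1.7
```

The tips touch the deck at TCP .068. I'll raise 2 mm and push.

apply_moves([
  {"dx": 0, "dy": 0, "dz": -2.5, "turn": 0, "jaw": 0},
  {"dx": -10, "dy": 0, "dz": -2.5, "turn": 0, "jaw": 0},
  {"dx": -20, "dy": 0, "dz": -2.5, "turn": 0, "jaw": 0},
  {"dx": -30, "dy": 0, "dz": -2.5, "turn": 0, "jaw": 0},
  {"dx": -40, "dy": 0, "dz": -2.5, "turn": 0, "jaw": 0},
])

```text
time: 22.43
tool_pos: [0.5424, 0.1705, 0.0698]
tool_rot: [-0.0, 0.636, 0.771, 0.0]
contact_force: [-0.5, 3.2, -0.1]
gripper_width: 1.0
grasp_force: 1.5
```

apply_moves([
  {"dx": -6, "dy": 0, "dz": 0, "turn": 0, "jaw": 0},
  {"dx": -12, "dy": 0, "dz": 0, "turn": 0, "jaw": 0},
  {"dx": -18, "dy": 0, "dz": 0, "turn": 0, "jaw": 0},
  {"dx": -24, "dy": 0, "dz": 0, "turn": 0, "jaw": 0},
  {"dx": -30, "dy": 0, "dz": 0, "turn": 0, "jaw": 0},
])

```text
time: 22.85
tool_pos: [0.5481, 0.1413, 0.0697]
tool_rot: [-0.0, 0.636, 0.772, -0.0]
contact_force: [-0.9, 2.5, 0.6]
gripper_width: 1.003
grasp_force: 1.5
```

```bash
python3 chk3.py
```

```text
tcp [0.002  0.1608] [0.5481 0.1413 0.0697] [-0.9  2.5  0.6]
scene warm n 381 max r 0.096 n in r>.056 55 [0.054 0.013]
scene cover [0.0038 0.1008] 0.0684
top warm n 471 max r 0.054 n in r>.056 0 
top cover [-0.0005  0.0977] 0.0655
```

apply_moves([
  {"dx": -10, "dy": 0, "dz": 0, "turn": 0, "jaw": 0},
  {"dx": -20, "dy": 0, "dz": 0, "turn": 0, "jaw": 0},
  {"dx": -30, "dy": 0, "dz": 0, "turn": 0, "jaw": 0},
  {"dx": -40, "dy": 0, "dz": 0, "turn": 0, "jaw": 0},
  {"dx": -50, "dy": 0, "dz": 0, "turn": 0, "jaw": 0},
])

```text
time: 23.47
tool_pos: [0.5577, 0.0916, 0.0697]
tool_rot: [-0.0, 0.636, 0.772, -0.0]
contact_force: [0.5, 2.1, 0.1]
gripper_width: 1.001
grasp_force: 1.4
```

apply_moves([
  {"dx": -6, "dy": 0, "dz": 0, "turn": 0, "jaw": 0},
  {"dx": -12, "dy": 0, "dz": 0, "turn": 0, "jaw": 0},
  {"dx": -18, "dy": 0, "dz": 0, "turn": 0, "jaw": 0},
  {"dx": -24, "dy": 0, "dz": 0, "turn": 0, "jaw": 0},
  {"dx": -30, "dy": 0, "dz": 0, "turn": 0, "jaw": 0},
])

```text
time: 23.88
tool_pos: [0.5636, 0.063, 0.0702]
tool_rot: [0.0, 0.636, 0.772, 0.0]
contact_force: [0.1, 3.5, 3.1]
gripper_width: 1.001
grasp_force: 2.1
```

```bash
python3 chk3.py
```

```text
tcp [0.0027 0.0809] [0.5636 0.063  0.0702] [0.1 3.5 3.1]
scene warm n 118 max r 0.082 n in r>.056 64 [0.024 0.036]
scene cover [0.0065 0.0253] 0.0664
top warm n 1934 max r 0.118 n in r>.056 1392 [0.014 0.052]
top cover [-0.0029  0.0091] 0.0625
```

apply_moves([
  {"dx": -3, "dy": 0, "dz": 0, "turn": 0, "jaw": 0},
  {"dx": -6, "dy": 0, "dz": 0, "turn": 0, "jaw": 0},
  {"dx": -9, "dy": 0, "dz": 0, "turn": 0, "jaw": 0},
  {"dx": -12, "dy": 0, "dz": 0, "turn": 0, "jaw": 0},
  {"dx": -15, "dy": 0, "dz": 0, "turn": 0, "jaw": 0},
])

```text
time: 24.5
tool_pos: [0.5655, 0.049, 0.0692]
tool_rot: [-0.001, 0.636, 0.772, -0.0]
contact_force: [-1.0, 4.1, -1.8]
gripper_width: 0.996
grasp_force: 2.5
```

apply_moves([
  {"dx": -2, "dy": 0, "dz": 0, "turn": 0, "jaw": 0},
  {"dx": -4, "dy": 0, "dz": 0, "turn": 0, "jaw": 0},
  {"dx": -4, "dy": 0, "dz": 0, "turn": 0, "jaw": 0},
])

```text
time: 24.75
tool_pos: [0.5673, 0.0436, 0.0701]
tool_rot: [0.001, 0.636, 0.772, -0.0]
contact_force: [-1.5, -0.3, -0.2]
gripper_width: 1.0
grasp_force: 0.1
```

```bash
python3 chk3.py
```

```text
tcp [0.0028 0.0612] [0.5673 0.0436 0.0701] [-1.5 -0.3 -0.2]
scene warm n 66 max r 0.068 n in r>.056 43 [0.031 0.007]
scene cover [0.0081 0.0014] 0.0675
top warm n 2650 max r 0.118 n in r>.056 1767 [0.01  0.043]
```

apply_moves([
  {"dx": 10, "dy": 0, "dz": 0, "turn": 0, "jaw": 0},
  {"dx": 20, "dy": 0, "dz": -20, "turn": 0, "jaw": 0},
  {"dx": 40, "dy": 0, "dz": -50, "turn": 0, "jaw": 0},
  {"dx": 75, "dy": 0, "dz": -70, "turn": 0, "jaw": 0},
  {"dx": 110, "dy": 0, "dz": -90, "turn": 0, "jaw": 0},
])

```text
time: 25.37
tool_pos: [0.546, 0.1537, 0.1616]
tool_rot: [0.001, 0.637, 0.771, 0.001]
contact_force: [0.6, 0.8, -0.8]
gripper_width: 1.0
grasp_force: 0.0
```

apply_moves([
  {"dx": 35, "dy": 10, "dz": -20, "turn": 0, "jaw": 0},
  {"dx": 70, "dy": 20, "dz": -40, "turn": 0, "jaw": 0},
  {"dx": 105, "dy": 30, "dz": -60, "turn": 0, "jaw": 0},
  {"dx": 140, "dy": 40, "dz": -60, "turn": 0, "jaw": 0},
  {"dx": 170, "dy": 40, "dz": -60, "turn": 0, "jaw": 0},
])

```text
time: 25.78
tool_pos: [0.5539, 0.3306, 0.2225]
tool_rot: [0.001, 0.636, 0.772, 0.002]
contact_force: [-0.2, -0.3, -0.7]
gripper_width: 1.004
grasp_force: 0.0
```

```bash
python3 - <<'E'
from h import *
C={}
for n,m in(('scene',(.0067,.0032)),('top',(-.001,-.0005))):
    f=grab_frame(n)
    for o in spotter.outline_of(f,'cover')[:1]:
        c=max(cv2.findContours(o['region'].astype(np.uint8),0,2)[0],key=cv2.contourArea).reshape(-1,2)
        for z in(.093,.099):
            (x,y),r=cv2.minEnclosingCircle(np.float32(onz(f,c,z)[:,:2]));print(n,z,o['conf'],(tum([x,y])-m).round(4),round(r,4))
        # refined: fit ellipse centre
        e=cv2.fitEllipse(c.astype(np.float32));print('ell',(tum(onz(f,e[0],.094)[0])-m).round(4),e[1])
    px=f['pixels'].astype(int);ys,xs=np.nonzero(px.mean(2)<45);pt=(onz(f,np.c_[xs,ys],.09)[:,:2]-S)@U.T
    r=np.hypot(*(pt-m).T);k=r<.08;print('dark px near mouth',k.sum(),pt[k].mean(0) if k.any() else '',r[k].min(initial=9))
    for o in spotter.outline_of(f,'scraper')[:1]:
        ys,xs=np.nonzero(o['region']);print(n,'scr',o['conf'],tum(onz(f,[xs.mean(),ys.mean()],.112)[0]),len(xs))
    for o in spotter.outline_of(f,'chip0'):
        ys,xs=np.nonzero(o['region']);p=tum(onz(f,[xs.mean(),ys.mean()],.1)[0]);print('chip?',round(o['conf'],2),p.round(3))
    # radial brightness profile about the mouth, per 8 directions
    for z in(.09,):
        for a in np.arange(0,2*np.pi,np.pi/4):
            R=np.arange(.054,.084,.002);T=np.c_[m[0]+R*np.cos(a),m[1]+R*np.sin(a)];q=proj(f,np.c_[S+T@U,np.full(len(R),z)])
            print(round(a,2),cv2.remap(f['pixels'],np.float32(q[None,:,0]),np.float32(q[None,:,1]),1)[0].mean(1).astype(int))
E
```

```text
scene 0.093 0.63 [-0.0022  0.0026] 0.071
scene 0.099 0.63 [0.0022 0.0027] 0.0705
ell [0.0012 0.0033] (41.907474517822266, 49.08329391479492)
dark px near mouth 0  9.0
scene scr 0.56 [ 0.0173121  -0.20148913] 1264
chip? 0.62 [ 0.218 -0.004]
chip? 0.48 [-0.117 -0.054]
0.0 [214 179 134 134 155 199 224 236 237 238 238 236 235 234 235 238]
0.79 [246 240 222 166 120 167 227 244 249 248 247 247 247 247 247 246]
1.57 [245 245 245 245 242 232 200 205 234 248 249 249 249 249 248 248]
2.36 [245 245 245 244 243 241 238 232 222 222 236 245 249 248 248 248]
3.14 [245 245 245 245 246 246 246 241 234 220 216 222 228 233 235 235]
3.93 [247 246 246 246 246 245 231 191 153 177 221 243 245 246 246 246]
4.71 [244 243 237 220 222 229 234 230 239 244 245 245 245 245 244 244]
5.5 [226 184 143 126 140 188 229 244 247 246 246 246 246 246 246 246]
top 0.093 0.6 [0.0007 0.0028] 0.0655
top 0.099 0.6 [-0.0004  0.0032] 0.065
ell [-0.0002  0.003 ] (57.088226318359375, 58.55308532714844)
dark px near mouth 0  9.0
top scr 0.94 [ 0.00585977 -0.20451272] 2056
chip? 0.7 [-0.191 -0.053]
chip? 0.45 [ 0.139 -0.005]
0.0 [164 163 163 163 164 165 147 113 118 144 153 153 154 155 155 153]
0.79 [161 164 162 162 161 163 154 127 130 147 150 149 150 151 150 148]
1.57 [149 151 153 153 156 156 134 131 144 150 151 150 149 147 149 151]
2.36 [148 143 145 150 155 128 112 131 150 151 150 150 149 151 151 149]
3.14 [161 161 165 166 155 133 111 133 149 151 151 150 149 151 151 152]
3.93 [164 166 167 157 150 139 111 131 149 153 154 151 150 153 154 153]
4.71 [161 161 162 161 155 155 149 127 141 157 158 156 157 156 154 156]
5.5 [160 162 166 167 164 151 116 114 140 154 155 157 157 154 153 152]
```

The cover looks seated: there's a dark gap all round at r≈67 mm and the centre is off by ≤3.5 mm. I'll confirm its height with a gentle press of the closed fingertips near its +y rim.

```bash
python3 - <<'E'
from h import *
print(togo([*(S+U.T@[.002,.045]),.13]))
E
```

```text
[-296.2, -40.1, 89.7]
```

apply_moves([
  {"dx": -40, "dy": -6, "dz": 0, "turn": 0, "jaw": 1},
  {"dx": -80, "dy": -12, "dz": 0, "turn": 0, "jaw": 1},
  {"dx": -120, "dy": -18, "dz": 0, "turn": 0, "jaw": 1},
  {"dx": -160, "dy": -24, "dz": 0, "turn": 0, "jaw": 1},
  {"dx": -200, "dy": -30, "dz": 0, "turn": 0, "jaw": 1},
])

```text
time: 26.6
tool_pos: [0.5612, 0.1223, 0.2199]
tool_rot: [0.0, 0.637, 0.771, 0.0]
contact_force: [0.9, -0.4, 0.1]
gripper_width: 0.298
grasp_force: 0.0
```

apply_moves([
  {"dx": -40, "dy": -5, "dz": 10, "turn": 0, "jaw": 1},
  {"dx": -75, "dy": -10, "dz": 30, "turn": 0, "jaw": 1},
  {"dx": -96, "dy": -10, "dz": 65, "turn": 0, "jaw": 1},
  {"dx": -96, "dy": -10, "dz": 90, "turn": 0, "jaw": 1},
  {"dx": -96, "dy": -10, "dz": 90, "turn": 0, "jaw": 1},
])

```text
time: 27.02
tool_pos: [0.5655, 0.0268, 0.1233]
tool_rot: [-0.005, 0.638, 0.77, -0.003]
contact_force: [-1.4, 0.5, -1.1]
gripper_width: -0.0
grasp_force: 0.0
```

apply_moves([
  {"dx": 0, "dy": 0, "dz": 8, "turn": 0, "jaw": 1},
  {"dx": 0, "dy": 0, "dz": 16, "turn": 0, "jaw": 1},
  {"dx": 0, "dy": 0, "dz": 22, "turn": 0, "jaw": 1},
  {"dx": 0, "dy": 0, "dz": 25, "turn": 0, "jaw": 1},
  {"dx": 0, "dy": 0, "dz": 25, "turn": 0, "jaw": 1},
])

```text
time: 27.43
tool_pos: [0.5701, 0.0295, 0.1049]
tool_rot: [0.0, 0.636, 0.772, 0.0]
contact_force: [-0.2, 0.3, -0.7]
gripper_width: 0.002
grasp_force: 0.0
```

apply_moves([
  {"dx": 0, "dy": 0, "dz": 4, "turn": 0, "jaw": 1},
  {"dx": 0, "dy": 0, "dz": 8, "turn": 0, "jaw": 1},
  {"dx": 0, "dy": 0, "dz": 10, "turn": 0, "jaw": 1},
  {"dx": 0, "dy": 0, "dz": 10, "turn": 0, "jaw": 1},
])

```text
time: 27.77
tool_pos: [0.5696, 0.0291, 0.0942]
tool_rot: [-0.0, 0.636, 0.772, -0.0]
contact_force: [-0.1, 0.1, 0.3]
gripper_width: -0.001
grasp_force: 0.0
```

apply_moves([
  {"dx": 0, "dy": 0, "dz": 1, "turn": 0, "jaw": 1},
  {"dx": 0, "dy": 0, "dz": 2, "turn": 0, "jaw": 1},
  {"dx": 0, "dy": 0, "dz": 2, "turn": 0, "jaw": 1},
])

```text
time: 28.02
tool_pos: [0.57, 0.0289, 0.0927]
tool_rot: [-0.0, 0.636, 0.772, -0.0]
contact_force: [-0.3, 0.3, 0.1]
gripper_width: -0.002
grasp_force: 0.0
```

apply_moves([
  {"dx": 0, "dy": 0, "dz": 1, "turn": 0, "jaw": 1},
  {"dx": 0, "dy": 0, "dz": 2, "turn": 0, "jaw": 1},
  {"dx": 0, "dy": 0, "dz": 2, "turn": 0, "jaw": 1},
])

```text
time: 28.27
tool_pos: [0.5699, 0.0289, 0.0906]
tool_rot: [-0.0, 0.636, 0.772, -0.0]
contact_force: [0.2, -0.1, 0.4]
gripper_width: 0.001
grasp_force: 0.0
```

apply_moves([
  {"dx": 0, "dy": 0, "dz": 1, "turn": 0, "jaw": 1},
  {"dx": 0, "dy": 0, "dz": 2, "turn": 0, "jaw": 1},
  {"dx": 0, "dy": 0, "dz": 2, "turn": 0, "jaw": 1},
])

```text
time: 28.52
tool_pos: [0.5699, 0.0289, 0.0886]
tool_rot: [-0.0, 0.636, 0.772, -0.0]
contact_force: [0.3, 0.7, 0.1]
gripper_width: -0.005
grasp_force: 0.0
```

apply_moves([
  {"dx": 0, "dy": 0, "dz": 1, "turn": 0, "jaw": 1},
  {"dx": 0, "dy": 0, "dz": 2, "turn": 0, "jaw": 1},
  {"dx": 0, "dy": 0, "dz": 2, "turn": 0, "jaw": 1},
])

```text
time: 28.77
tool_pos: [0.5702, 0.0289, 0.0871]
tool_rot: [0.0, 0.636, 0.772, 0.0]
contact_force: [-0.1, -0.5, 1.6]
gripper_width: -0.003
grasp_force: 0.7
```

apply_moves([
  {"dx": 0, "dy": 0, "dz": 1, "turn": 0, "jaw": 1},
  {"dx": 0, "dy": 0, "dz": 2, "turn": 0, "jaw": 1},
  {"dx": 0, "dy": 0, "dz": 2, "turn": 0, "jaw": 1},
])

```text
time: 29.02
tool_pos: [0.5703, 0.0289, 0.087]
tool_rot: [-0.0, 0.636, 0.772, -0.0]
contact_force: [-6.3, 0.2, 11.3]
gripper_width: 0.0
grasp_force: 5.6
```

Firm contact came at TCP .087, exactly where a seated cover's top should be. I'll lift away and hand in.

apply_moves([
  {"dx": 0, "dy": 0, "dz": -15, "turn": 0, "jaw": 1},
  {"dx": 0, "dy": 0, "dz": -50, "turn": 0, "jaw": 1},
  {"dx": 30, "dy": 0, "dz": -90, "turn": 0, "jaw": 1},
  {"dx": 70, "dy": 0, "dz": -110, "turn": 0, "jaw": 1},
  {"dx": 110, "dy": 0, "dz": -120, "turn": 0, "jaw": 1},
])

```text
time: 29.43
tool_pos: [0.5525, 0.1279, 0.2061]
tool_rot: [0.002, 0.637, 0.771, 0.002]
contact_force: [1.0, 0.6, 0.2]
gripper_width: -0.0
grasp_force: 0.0
```

apply_moves([
  {"dx": 40, "dy": 0, "dz": 0, "turn": 0, "jaw": 1},
  {"dx": 80, "dy": 0, "dz": 0, "turn": 0, "jaw": 1},
  {"dx": 110, "dy": 0, "dz": 0, "turn": 0, "jaw": 1},
  {"dx": 110, "dy": 0, "dz": 0, "turn": 0, "jaw": 1},
  {"dx": 110, "dy": 0, "dz": 0, "turn": 0, "jaw": 1},
])

```text
time: 29.85
tool_pos: [0.5293, 0.2369, 0.2016]
tool_rot: [0.0, 0.635, 0.773, -0.0]
contact_force: [-0.9, -0.0, 0.3]
gripper_width: 0.0
grasp_force: 0.0
```

```bash
python3 chk3.py; python3 -c "
from plant import ticket
print(ticket.job_done())"
```

```text
tcp [0.0013 0.2582] [0.5293 0.2369 0.2016] [-0.9 -0.   0.3]
scene warm n 57 max r 0.071 n in r>.056 50 [0.028 0.015]
scene cover [0.008  0.0061] 0.0685
top warm n 0 max r 0.0 n in r>.056 0 
top cover [-0.0001  0.0033] 0.0651
the job is handed in; nothing more can be done
None
```

I swept all four offcuts into the barrel with the block, slid the cover into its seat, and handed the job in at about 30 s, leaving the block parked clear on the −y end of the deck; a press test and both cameras show the cover home and about 3 mm off centre, but no verdict came back.

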